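# Pack the saddler's carrying tray so that nothing shifts

## Task

Each bay of the tray may hold one of the shop's goods: push each of the goods that is there square and flush into its own bay's brass-marked corner (far wall and left wall). Then stop it from shifting: stand one blocking piece in the gap left on its near side and one in the gap on its right side, each square to the goods, on the bay's floor, and of the thickness that just fills that gap (less than a centimetre of play). Empty bays need nothing, spare blocks may stay where they are, and the other things on the bench must be left alone.

Things in the scene. Friction and masses are not known exactly. Their poses are not given: they have to be found in the camera images.
- left_corner (a point): floor point of the fixed wooden tray's left bay where its far wall (+x) and left wall (+y) meet, brass strips on top. Axes along the tray's walls: x away from the robot, y left, z up (tray turned a few degrees). Bay inside: 152 along -x, 108 along -y from here. Floor 8 above the bench, rim 36 above the bench, outer walls 10 thick, the two dividers 22
- middle_corner (a point): floor point of the fixed wooden tray's middle bay where its far wall (+x) and left wall (+y) meet, brass strips on top. Axes along the tray's walls: x away from the robot, y left, z up (tray turned a few degrees). Bay inside: 152 along -x, 108 along -y from here. Floor 8 above the bench, rim 36 above the bench, outer walls 10 thick, the two dividers 22
- right_corner (a point): floor point of the fixed wooden tray's right bay where its far wall (+x) and left wall (+y) meet, brass strips on top. Axes along the tray's walls: x away from the robot, y left, z up (tray turned a few degrees). Bay inside: 152 along -x, 108 along -y from here. Floor 8 above the bench, rim 36 above the bench, outer walls 10 thick, the two dividers 22
- carton_c (a point): centre of the brown cardboard carton, 114 (its x) x 58 (its y) x 60 tall, about 450 g, standing loose and askew in one of the bays at the start (any bay; one of the three goods may be absent, its bay then is empty); its x lies roughly along the tray's x
- tin_c (a point): centre of the green tin with a steel lid, 102 (its x) x 46 (its y) x 60 tall, about 500 g, standing loose and askew in one of the bays at the start (any bay; one of the three goods may be absent, its bay then is empty); its x lies roughly along the tray's x
- case_c (a point): centre of the dark wooden case with brass corners, 90 (its x) x 70 (its y) x 60 tall, about 550 g, standing loose and askew in one of the bays at the start (any bay; one of the three goods may be absent, its bay then is empty); its x lies roughly along the tray's x
- cork1_c (a point): centre of brown cork block no. 1 (two alike), a blocking piece 30 thick (its x) x 64 (its y) x 64 tall, under 100 g, standing on the bench beside the tray, edges rounded 3
- cork2_c (a point): centre of brown cork block no. 2 (two alike), a blocking piece 30 thick (its x) x 64 (its y) x 64 tall, under 100 g, standing on the bench beside the tray, edges rounded 3
- pine1_c (a point): centre of yellow-painted pine block no. 1 (two alike), a blocking piece 42 thick (its x) x 64 (its y) x 64 tall, under 100 g, standing on the bench beside the tray, edges rounded 3
- pine2_c (a point): centre of yellow-painted pine block no. 2 (two alike), a blocking piece 42 thick (its x) x 64 (its y) x 64 tall, under 100 g, standing on the bench beside the tray, edges rounded 3
- foam1_c (a point): centre of blue hard-foam block no. 1 (two alike), a blocking piece 54 thick (its x) x 64 (its y) x 64 tall, under 100 g, standing on the bench beside the tray, edges rounded 3
- foam2_c (a point): centre of blue hard-foam block no. 2 (two alike), a blocking piece 54 thick (its x) x 64 (its y) x 64 tall, under 100 g, standing on the bench beside the tray, edges rounded 3
- dye_bottle: amber dye bottle, 56 across, 90 tall, not part of the job; origin at its underside
- rivet_jar: glass jar with brass lid, 64 across, 80 tall, not part of the job; origin at its underside
- tape: green tape measure, 65 x 34 x 62, not part of the job; origin at its underside
- awl: red-handled awl, 190 long, lying, not part of the job; origin at its underside, mid-length or near its handle
- mug: blue mug, 80 across, 90 tall, not part of the job; origin at its underside
Things that resemble listed ones, but are neither listed nor needed, are in the scene too. Leave any pink or red look-alike of the part that bears pine2_c alone. What is shaped like the part that bears foam2_c but red is not meant.

How it is judged:
At the end, for the whole second after the job is handed in: Each of the goods present stands on a bay's floor within 4 mm of its far and left walls, square within 0.05 rad; near and right gaps each hold the block that fits (carton cork/pine, tin pine/foam, case foam/cork) on the floor, square within 0.1 rad, well overlapping the goods' face (((x of carton_c in the frame of left_corner between -0.061 and -0.053 m and y of carton_c in the frame of left_corner between -0.033 and -0.025 m and z of carton_c in the frame of left_corner between 0.024 and 0.036 m and angle between the x axis of carton_c and the x axis of left_corner, either way round below 0.05 rad and angle between carton_c's own z axis and vertical below 0.08 rad) or (x of carton_c in the frame of middle_corner between -0.061 and -0.053 m and y of carton_c in the frame of middle_corner between -0.033 and -0.025 m and z of carton_c in the frame of middle_corner between 0.024 and 0.036 m and angle between the x axis of carton_c and the x axis of middle_corner, either way round below 0.05 rad and angle between carton_c's own z axis and vertical below 0.08 rad) or (x of carton_c in the frame of right_corner between -0.061 and -0.053 m and y of carton_c in the frame of right_corner between -0.033 and -0.025 m and z of carton_c in the frame of right_corner between 0.024 and 0.036 m and angle between the x axis of carton_c and the x axis of right_corner, either way round below 0.05 rad and angle between carton_c's own z axis and vertical below 0.08 rad)) and ((x of cork1_c in the frame of carton_c between -0.084 and -0.069 m and y of cork1_c in the frame of carton_c between -0.042 and 0.042 m and z of cork1_c in the frame of carton_c between -0.006 and 0.01 m and angle between the x axis of cork1_c and the x axis of carton_c, either way round below 0.1 rad) or (x of cork2_c in the frame of carton_c between -0.084 and -0.069 m and y of cork2_c in the frame of carton_c between -0.042 and 0.042 m and z of cork2_c in the frame of carton_c between -0.006 and 0.01 m and angle between the x axis of cork2_c and the x axis of carton_c, either way round below 0.1 rad)) and ((y of pine1_c in the frame of carton_c between -0.062 and -0.047 m and x of pine1_c in the frame of carton_c between -0.05 and 0.05 m and z of pine1_c in the frame of carton_c between -0.006 and 0.01 m and angle between the x axis of pine1_c and the y axis of carton_c, either way round below 0.1 rad) or (y of pine2_c in the frame of carton_c between -0.062 and -0.047 m and x of pine2_c in the frame of carton_c between -0.05 and 0.05 m and z of pine2_c in the frame of carton_c between -0.006 and 0.01 m and angle between the x axis of pine2_c and the y axis of carton_c, either way round below 0.1 rad)) and ((x of tin_c in the frame of left_corner between -0.055 and -0.047 m and y of tin_c in the frame of left_corner between -0.027 and -0.019 m and z of tin_c in the frame of left_corner between 0.024 and 0.036 m and angle between the x axis of tin_c and the x axis of left_corner, either way round below 0.05 rad and angle between tin_c's own z axis and vertical below 0.08 rad) or (x of tin_c in the frame of middle_corner between -0.055 and -0.047 m and y of tin_c in the frame of middle_corner between -0.027 and -0.019 m and z of tin_c in the frame of middle_corner between 0.024 and 0.036 m and angle between the x axis of tin_c and the x axis of middle_corner, either way round below 0.05 rad and angle between tin_c's own z axis and vertical below 0.08 rad) or (x of tin_c in the frame of right_corner between -0.055 and -0.047 m and y of tin_c in the frame of right_corner between -0.027 and -0.019 m and z of tin_c in the frame of right_corner between 0.024 and 0.036 m and angle between the x axis of tin_c and the x axis of right_corner, either way round below 0.05 rad and angle between tin_c's own z axis and vertical below 0.08 rad)) and ((x of pine1_c in the frame of tin_c between -0.084 and -0.069 m and y of pine1_c in the frame of tin_c between -0.042 and 0.042 m and z of pine1_c in the frame of tin_c between -0.006 and 0.01 m and angle between the x axis of pine1_c and the x axis of tin_c, either way round below 0.1 rad) or (x of pine2_c in the frame of tin_c between -0.084 and -0.069 m and y of pine2_c in the frame of tin_c between -0.042 and 0.042 m and z of pine2_c in the frame of tin_c between -0.006 and 0.01 m and angle between the x axis of pine2_c and the x axis of tin_c, either way round below 0.1 rad)) and ((y of foam1_c in the frame of tin_c between -0.062 and -0.047 m and x of foam1_c in the frame of tin_c between -0.05 and 0.05 m and z of foam1_c in the frame of tin_c between -0.006 and 0.01 m and angle between the x axis of foam1_c and the y axis of tin_c, either way round below 0.1 rad) or (y of foam2_c in the frame of tin_c between -0.062 and -0.047 m and x of foam2_c in the frame of tin_c between -0.05 and 0.05 m and z of foam2_c in the frame of tin_c between -0.006 and 0.01 m and angle between the x axis of foam2_c and the y axis of tin_c, either way round below 0.1 rad)) and ((x of case_c in the frame of left_corner between -0.049 and -0.041 m and y of case_c in the frame of left_corner between -0.039 and -0.031 m and z of case_c in the frame of left_corner between 0.024 and 0.036 m and angle between the x axis of case_c and the x axis of left_corner, either way round below 0.05 rad and angle between case_c's own z axis and vertical below 0.08 rad) or (x of case_c in the frame of middle_corner between -0.049 and -0.041 m and y of case_c in the frame of middle_corner between -0.039 and -0.031 m and z of case_c in the frame of middle_corner between 0.024 and 0.036 m and angle between the x axis of case_c and the x axis of middle_corner, either way round below 0.05 rad and angle between case_c's own z axis and vertical below 0.08 rad) or (x of case_c in the frame of right_corner between -0.049 and -0.041 m and y of case_c in the frame of right_corner between -0.039 and -0.031 m and z of case_c in the frame of right_corner between 0.024 and 0.036 m and angle between the x axis of case_c and the x axis of right_corner, either way round below 0.05 rad and angle between case_c's own z axis and vertical below 0.08 rad)) and ((x of foam1_c in the frame of case_c between -0.084 and -0.069 m and y of foam1_c in the frame of case_c between -0.042 and 0.042 m and z of foam1_c in the frame of case_c between -0.006 and 0.01 m and angle between the x axis of foam1_c and the x axis of case_c, either way round below 0.1 rad) or (x of foam2_c in the frame of case_c between -0.084 and -0.069 m and y of foam2_c in the frame of case_c between -0.042 and 0.042 m and z of foam2_c in the frame of case_c between -0.006 and 0.01 m and angle between the x axis of foam2_c and the x axis of case_c, either way round below 0.1 rad)) and ((y of cork1_c in the frame of case_c between -0.062 and -0.047 m and x of cork1_c in the frame of case_c between -0.05 and 0.05 m and z of cork1_c in the frame of case_c between -0.006 and 0.01 m and angle between the x axis of cork1_c and the y axis of case_c, either way round below 0.1 rad) or (y of cork2_c in the frame of case_c between -0.062 and -0.047 m and x of cork2_c in the frame of case_c between -0.05 and 0.05 m and z of cork2_c in the frame of case_c between -0.006 and 0.01 m and angle between the x axis of cork2_c and the y axis of case_c, either way round below 0.1 rad))); the robot touches nothing.
It fails at once if another thing on the bench was moved by more than 30 mm (distance of any of dye_bottle, rivet_jar, tape, awl, mug from where it was at the start of the episode above 0.03 m).
Of carton, tin, case only 2 to 3 are there at a start; the rules pass over those that are not, and their reading is None.
At some moment in a run one of pine1, foam1, pine2, foam2, carton, tin, case may be knocked a few centimetres aside while the robot is not near it.
It also fails if it takes over 210 s, if anything falls off the work surface, if the arm or the gripper's body presses on something with over 40 N, if the wrist force passes 120 N, or if a joint passes its speed limit or range.

## Robot

A 6-joint arm with a two-finger parallel gripper is mounted at the origin on the work surface. World frame = base frame: x ahead of the robot, y to its left, z up, the work surface at z = 0. Lengths are in m, angles in rad, forces in N, time in s.
With the tool pointing down it reaches from about 0.3 to 0.775 m from the base axis. Payload 14.6 kg.
Tool frame: the origin (TCP) lies midway between the tips of the shut fingers; the grasp point (between the pads) lies 19 mm behind it; z points along the fingers, y is the line along which they close (so a half turn about z gives the same grasp; the last joint's range is limited). The gripper opens to 94 mm and grips with 3 to 60 N. Pads are 16 mm wide; open, the fingers measure 119 mm over their backs; the gripper's body (75 mm by 177 mm) begins 78 mm behind the grasp point.
Start: joints at [1.261, 0.3, 1.521, -0, 1.321, -0.067], TCP at [0.132, 0.534, 0.169] pointing down, gripper open.
Joint ranges: [-3.03, 3.03], [-0.79, 2.21], [0.23, 2.52], [-1.04, 4.18], [0, 3.07], [-2.55, 2.55]. Speed limits (rad/s): [2.22, 2.22, 2.57, 3.14, 3.14, 3.14].

## Interface

Orientations are given as [roll, pitch, yaw] about the fixed x, y, z axes, in that order (R = Rz(yaw) Ry(pitch) Rx(roll)).
In Python, from station import * gives the robot as it stands.
- The arm moves only by the tool send_rows, never from a script. Its argument "targets" is a list of rows, each an object of numbers: "x", "y", "z": the shift along the world's x, y, z in units of 0.2 m (1.0 is 0.2 m); "spin": the turn about the world's z in units of pi/2 rad (1.0 is pi/2 rad); "claw": the finger opening in mm, from 0 to 94. A call has 1 to 20 rows; each row shifts and turns the commanded pose from where the row before left it; what a row does not reach is not made up. A row lasts 1/10 s, in which the tool goes at most 50 mm and 8.59 degrees, less where a joint would pass 70% of its speed; a pose out of reach is approached as far as the arm can. A call with a number of a shift or a turn outside -1 to 1 is refused whole. A call with a gripper value outside its range is refused whole. The fingers move at their own pace and stop on an object; "force" is the grip in N (left out, the last holds). Time passes only in rows, so rows that do not move let the fingers close. It gives the time, the measured TCP pose, the force, the opening and the grip force at its end, in the units of the state.
- get_obs(): the state, without advancing time (a new reading comes with each control period).
- camera(name): name is "side" or "top" or "wrist"; returns the picture (420x560x3 uint8, blue, green, red); there is no depth.
- camera_model(name): a dict with "fovy" (degrees; the focal length in pixels is half the picture's height over the tangent of half this angle, whatever the lens; pixels are square), "cx", "cy" (the principal point, pixels), "T" (4x4, takes a point from camera to world coordinates). Camera axes: x right, y down, z forward; pixel columns grow to the right and rows downward; lengths in m; the calibration is good to about 2 mm. A picture is of the moment at which its call begins: read the wrist's pose just before it. camera_model takes no time and is no camera call; for the wrist camera it gives the pose at the moment of the call.
- hand_in(): hands the job in; it is judged then, once.
The state is a dict: "time_s": time; "qpos": joint angles; "joint_vel": joint speeds; "tau": joint torques, N m; "ee_pos": TCP position; "eef_rot": TCP orientation; "force": force on the tool from outside, world axes, zero at the start; "moment": the same for the moment, N m; "grip_width": finger opening in m; "grip_force": force on a finger pad.
Only numpy, scipy, OpenCV 4.12 (cv2) and the standard library are available. Lean on these libraries where they do the work, as an engineer would, in place of code of your own. Each camera call takes 0.05 s, during which the arm holds its last target. There are 200 camera calls.

## Working session

There is one attempt and no reset: what is moved stays moved. The work goes in short steps, Python scripts to look and compute and a tool call to move; the robot and the scene stay as the last step left them, time stands still between calls to the robot, and variables do not carry over. Pictures are saved under pics/ and viewed, at most 14 in all, crops included, and the job is handed in when it is done.

Besides the shell and the picture viewer there is one more tool, called as a command line: name --argument value ..., lists and objects as JSON in quotes. send_rows: Moves the arm, as the interface text tells. Its arguments: {"type":"object","properties":{"targets":{"type":"array"},"force":{"type":"number"}},"required":["targets"]}

```bash
ls; mkdir -p pics; python3 - <<'E'
from station import *
import cv2
for n in ("top","side"):
    im=camera(n); cv2.imwrite(f"pics/{n}0.png",im)
    m=camera_model(n); print(n,m["fovy"],m["cx"],m["cy"],m["T"])
print(camera_model("wrist"))
o=get_obs();print(o)
E
```

```text
pics
top 48.85975030545656 282.30145418729677 205.71658039129113 [[-3.86355103e-03 -9.81051422e-01  1.93709012e-01  2.61922571e-01]
 [-9.99992346e-01  3.67083092e-03 -1.35382224e-03 -1.94040034e-02]
 [ 6.17096205e-04 -1.93712759e-01 -9.81058095e-01  1.34899157e+00]
 [ 0.00000000e+00  0.00000000e+00  0.00000000e+00  1.00000000e+00]]
side 54.96533987893705 274.3058269207173 210.4689090994469 [[ 0.94528862 -0.19882645  0.25864546  0.23247813]
 [-0.32552963 -0.62698292  0.70775906 -0.76893735]
 [ 0.02144506 -0.75323334 -0.65740371  0.75914844]
 [ 0.          0.          0.          1.        ]]
{'fovy': 66.20005494598654, 'cx': 282.99446888293835, 'cy': 207.2296877859552, 'T': array([[ 0.24173288,  0.93826034,  0.24745252,  0.06079236],
       [ 0.97034009, -0.23313304, -0.0639461 ,  0.54960627],
       [-0.00230873,  0.25557098, -0.96678754,  0.38320634],
       [ 0.        ,  0.        ,  0.        ,  1.        ]])}
{'time_s': 0.1, 'qpos': array([ 1.26139736e+00,  3.00416352e-01,  1.52153797e+00,  1.34926421e-05,
        1.32065742e+00, -6.66203790e-02]), 'joint_vel': array([ 1.64170680e-03, -1.28903356e-03,  1.92481843e-04, -8.48997575e-05,
        1.70917072e-03, -8.24445115e-04]), 'tau': array([ 1.90902210e-03, -5.32645226e+01, -3.53282654e+01,  7.09974580e-02,
        2.34579819e-02, -9.17158445e-05]), 'ee_pos': array([0.13214794, 0.53361086, 0.16843461]), 'eef_rot': array([-3.14057670e+00, -8.08818126e-05,  2.89881068e+00]), 'force': array([0.23557979, 0.00517084, 0.64753689]), 'moment': array([-0.0360898 , -0.04015653, -0.01785872]), 'grip_force': 0.0, 'grip_width': 0.0939249642292375}
```

View pics/top0.png

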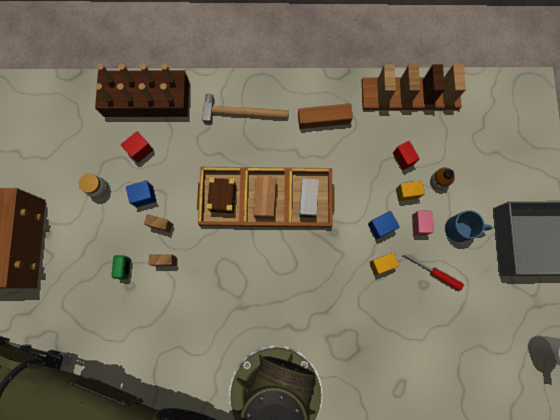

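View pics/side0.png

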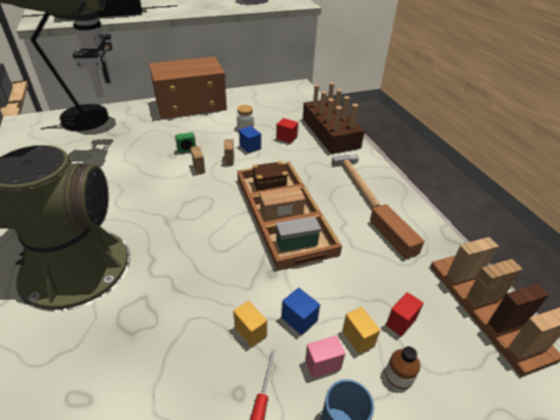

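The top view shows three goods: the dark case in the left bay (222,194), the carton in the middle (264,196) and the tin in the right (310,197).

Candidates at their pixels:
- **Yellow pine:** (411,190) and (385,264).
- **Blue foam:** (140,194) and (384,225).
- **Cork:** (158,222) and (161,260).
- **Look-alikes to leave alone:** red (137,147), red (406,155) and pink (424,222).

```bash
cat > h.py <<'E'
from station import *
import cv2, numpy as np
from scipy.optimize import minimize
SZ=dict(cork=(.030,.064,.064),pine=(.042,.064,.064),foam=(.054,.064,.064),carton=(.114,.058,.06),tin=(.102,.046,.06),case=(.09,.07,.06))
def shot(n,name=None):
    m=camera_model(n); im=camera(n)
    if name: cv2.imwrite(f"pics/{name}.png",im)
    return im,m
def f(m): return 210/np.tan(np.radians(m["fovy"])/2)
def proj(m,P):
    P=np.atleast_2d(P); T=m["T"]; c=(P-T[:3,3])@T[:3,:3]
    return np.c_[c[:,0]/c[:,2]*f(m)+m["cx"],c[:,1]/c[:,2]*f(m)+m["cy"]]
def unproj(m,uv,z):
    uv=np.atleast_2d(uv); T=m["T"]
    d=np.c_[(uv[:,0]-m["cx"])/f(m),(uv[:,1]-m["cy"])/f(m),np.ones(len(uv))]@T[:3,:3].T
    return T[:3,3]+d*((z-T[2,3])/d[:,2])[:,None]
def box(p,s,z0):
    c,sn=np.cos(p[2]),np.sin(p[2])
    return np.array([[p[0]+c*a-sn*b,p[1]+sn*a+c*b,z] for a in(-s[0]/2,s[0]/2) for b in(-s[1]/2,s[1]/2) for z in(z0,z0+s[2])])
def fit(m,mask,s,p0,z0=0.,yaws=None):
    """pose of a box by silhouette overlap with the mask"""
    d=mask.astype(np.float32); best=None
    def cost(q):
        h=cv2.convexHull((proj(m,box(q*[.01,.01,.1],s,z0))*16).astype(np.int32))
        k=np.zeros(mask.shape,np.uint8); cv2.fillConvexPoly(k,h,255,cv2.LINE_AA,4)
        k=k/255.; return 1-np.minimum(k,d).sum()/np.maximum(k,d).sum()
    for y in (np.arange(-1.4,1.6,.35) if yaws is None else yaws):
        q=np.array([p0[0],p0[1],y])/[.01,.01,.1]
        r=minimize(cost,q,method="Nelder-Mead",options=dict(initial_simplex=q+np.array([[0,0,0],[1,0,0],[0,1,0],[0,0,2]]),xatol=.005,fatol=1e-4))
        if best is None or r.fun<best.fun: best=r
    p=best.x*[.01,.01,.1]; p[2]=(p[2]+np.pi/2)%np.pi-np.pi/2
    return p,1-best.fun
HS=dict(pine=((18,130,90),(32,255,255)),foam=((105,120,50),(122,255,255)))
def blob(im,kind,uv,r=40):
    """component of the kind's colour nearest to pixel uv"""
    m=cv2.inRange(cv2.cvtColor(im,cv2.COLOR_BGR2HSV),*HS[kind])
    m=cv2.morphologyEx(m,cv2.MORPH_CLOSE,np.ones((3,3)))
    n,l,st,c=cv2.connectedComponentsWithStats(m)
    i=min((i for i in range(1,n) if st[i,4]>30),key=lambda i:np.hypot(*(c[i]-uv)))
    return (l==i),c[i],st[i,4]
E
python3 - <<'E'
from h import *
im,m=shot("top")
hsv=cv2.cvtColor(im,cv2.COLOR_BGR2HSV)
for k,uv in dict(pine=[(411,190),(385,264)],foam=[(140,194),(384,225)]).items():
    for u in uv:
        mk,c,a=blob(im,k,u); p=unproj(m,c,.04)[0]
        print(k,u,c.round(),a,hsv[u[1],u[0]],fit(m,mk,SZ[k],p))
for n,u,z in [("cork",(158,222),.05),("cork",(161,260),.05),("case",(222,194),.068),("carton",(264,196),.068),("tin",(310,197),.068)]:
    print(n,hsv[u[1]-2:u[1]+3,u[0]-2:u[0]+3].mean((0,1)).round(),unproj(m,u,z)[0].round(3))
c=[(201,168),(332,169),(333,228),(200,227)]
print(unproj(m,c,.036).round(3))
E
```

```text
pine (411, 190) [412. 189.] 321 [ 20 219 189] (array([ 0.56779867, -0.39692232,  0.32481383]), np.float64(0.6003451912935084))
pine (385, 264) [386. 263.] 350 [ 20 220 189] (array([ 0.35402013, -0.30793796,  0.3673579 ]), np.float64(0.7293994556110479))
foam (140, 194) [138. 192.] 400 [108 167 136] (array([0.56289843, 0.39652995, 0.697482  ]), np.float64(0.5893518868637979))
foam (384, 225) [385. 224.] 411 [109 171 133] (array([ 0.4644286 , -0.31014827,  0.54019542]), np.float64(0.6919196254647024))
cork [ 16. 140. 134.] [0.473 0.332 0.05 ]
cork [ 16. 140. 135.] [0.365 0.319 0.05 ]
case [ 11. 176.  69.] [0.549 0.15  0.068]
carton [ 16. 134. 158.] [0.543 0.031 0.068]
tin [ 17.  18. 163.] [ 0.54  -0.1    0.068]
[[ 0.635  0.218  0.036]
 [ 0.631 -0.168  0.036]
 [ 0.455 -0.166  0.036]
 [ 0.46   0.215  0.036]]
```

send_rows --targets '[{"z": 0.2,"claw": 94},{"z": 0.2},{"x": 0.13,"y": -0.18,"z": 0.03,"spin": 0.011},{"x": 0.13,"y": -0.18,"z": 0.03,"spin": 0.011},{"x": 0.13,"y": -0.18,"z": 0.03,"spin": 0.011},{"x": 0.13,"y": -0.18,"z": 0.03,"spin": 0.011},{"x": 0.13,"y": -0.18,"z": 0.03,"spin": 0.011},{"x": 0.13,"y": -0.18,"z": 0.03,"spin": 0.011},{"x": 0.13,"y": -0.18,"z": 0.03,"spin": 0.011},{"x": 0.13,"y": -0.18,"z": 0.03,"spin": 0.011},{"x": 0.13,"y": -0.18,"z": 0.03,"spin": 0.011},{"x": 0.13,"y": -0.18,"z": 0.03,"spin": 0.011},{"x": 0.13,"y": -0.18,"spin": 0.011},{"x": 0.13,"y": -0.18,"spin": 0.011},{"x": 0.13,"y": -0.18,"spin": 0.011},{"x": 0.13,"y": -0.18,"spin": 0.011},{},{}]'

```text
schema error: expected keys x, y, z, spin, claw
```

```bash
python3 - <<'E'
from h import *
im,m=shot("wrist","w1"); o=get_obs(); print(o["ee_pos"],o["eef_rot"],m["T"])
E
```

```text
[0.13218887 0.5337006  0.16860914] [-3.14090460e+00 -5.18022898e-05  2.89877344e+00] [[ 0.24173304  0.93824761  0.24750062  0.06079517]
 [ 0.97034042 -0.23317315 -0.06379456  0.54961522]
 [-0.00214459  0.25558111 -0.96678524  0.38328461]
 [ 0.          0.          0.          1.        ]]
```

View pics/w1.png

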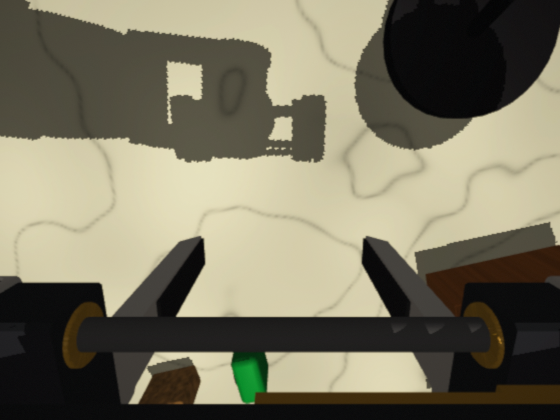

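The call was refused because every row needs all five keys. The wrist view shows bare bench, with the fingers at rows above 240.

send_rows --targets '[{"x": 0,"y": 0,"z": 0.2,"spin": 0,"claw": 94},{"x": 0,"y": 0,"z": 0.2,"spin": 0,"claw": 94},{"x": 0.1,"y": -0.16,"z": 0.06,"spin": 0.01,"claw": 94},{"x": 0.1,"y": -0.16,"z": 0.06,"spin": 0.01,"claw": 94},{"x": 0.1,"y": -0.16,"z": 0.06,"spin": 0.01,"claw": 94},{"x": 0.1,"y": -0.16,"z": 0.06,"spin": 0.01,"claw": 94},{"x": 0.15,"y": -0.16,"z": 0,"spin": 0.01,"claw": 94},{"x": 0.15,"y": -0.16,"z": 0,"spin": 0.01,"claw": 94},{"x": 0.15,"y": -0.16,"z": 0,"spin": 0.01,"claw": 94},{"x": 0.15,"y": -0.16,"z": 0,"spin": 0.01,"claw": 94},{"x": 0.15,"y": -0.16,"z": 0,"spin": 0.01,"claw": 94},{"x": 0.15,"y": -0.16,"z": 0,"spin": 0.01,"claw": 94},{"x": 0.15,"y": -0.16,"z": 0,"spin": 0.01,"claw": 94},{"x": 0.15,"y": -0.16,"z": 0,"spin": 0.01,"claw": 94},{"x": 0.15,"y": -0.16,"z": 0,"spin": 0.01,"claw": 94},{"x": 0.15,"y": -0.16,"z": 0,"spin": 0.01,"claw": 94},{"x": 0.22,"y": -0.15,"z": 0,"spin": 0.01,"claw": 94},{"x": 0.22,"y": -0.15,"z": 0,"spin": 0,"claw": 94},{"x": 0,"y": 0,"z": 0,"spin": 0,"claw": 94},{"x": 0,"y": 0,"z": 0,"spin": 0,"claw": 94}]'

```text
time_s: 2.2
ee_pos: [0.595, 0.0291, 0.2957]
eef_rot: [3.141, -0.002, 3.133]
force: [-0.5, 0.0, -0.5]
grip_width: 0.0935
grip_force: 0.0
```

```bash
python3 - <<'E'
from h import *
im,m=shot("wrist","w2"); o=get_obs(); print(o["ee_pos"],o["eef_rot"],o["qpos"],m["T"])
E
```

```text
[0.59449496 0.02979523 0.29672404] [ 3.14142683e+00 -5.95385481e-04  3.13431959e+00] [-1.15342599e-02  3.49383325e-01  1.16568816e+00  1.63547189e-04
  1.62711725e+00 -1.57504832e+00] [[ 0.00973457  0.96732781  0.25334194  0.52182088]
 [ 0.99995189 -0.00911129 -0.00363344  0.02764047]
 [-0.00120645  0.25336512 -0.96736997  0.51064521]
 [ 0.          0.          0.          1.        ]]
```

View pics/w2.png

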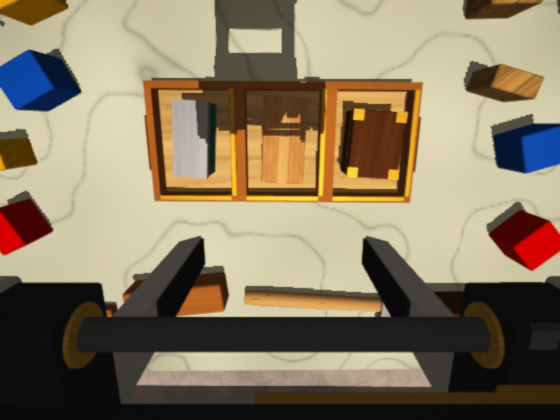

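The wrist view (image down = +x, right = +y) shows the tin in the right bay (193,138), the carton in the middle bay (285,140) and the case in the left bay (375,143). The tray's outer rim runs from about (145,82) to (409,202). I'll rectify the picture to metric planes.

```bash
cat >> h.py <<'E'
def rect(im,m,z,x0,x1,y0,y1,s):
    """plan view at height z: right=+y, down=+x, s px per m"""
    P=np.array([[x0,y0,z],[x0,y1,z],[x1,y1,z],[x1,y0,z]]); d=np.float32([[0,0],[(y1-y0)*s,0],[(y1-y0)*s,(x1-x0)*s],[0,(x1-x0)*s]])
    return cv2.warpPerspective(im,cv2.getPerspectiveTransform(np.float32(proj(m,P)),d),(int(d[2,0]),int(d[2,1])),flags=cv2.INTER_CUBIC)
E
python3 - <<'E'
from h import *
im=cv2.imread("pics/w2.png"); m=camera_model("wrist")
a=[rect(im,m,z,.45,.65,-.18,.22,1500) for z in (.036,.068)]
cv2.imwrite("pics/r2.png",np.vstack(a)[:600]) ; 
cv2.imwrite("pics/r2.png",cv2.resize(np.vstack(a),(800,600)) if 0 else np.vstack(a))
print(np.vstack(a).shape)
E
```

```text
(600, 600, 3)
```

View pics/r2.png

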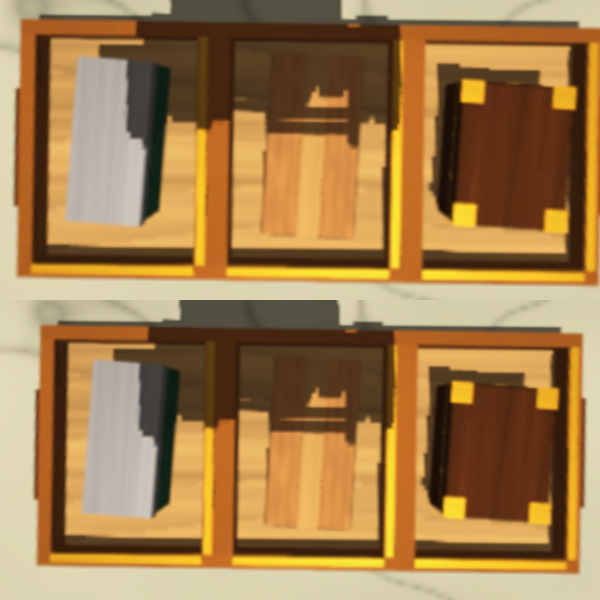

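The rectified views give these estimates, and the tray's wall, strip and size checks all agree:
- **Tray:** yaw about -0.018. Corners are left (.6315, .2095), middle (.629, .0795) and right (.627, -.0505).
- **Case:** (.551, .153), yaw -.055.
- **Carton:** (.545, .028), yaw -.06.
- **Tin:** (.543, -.098), yaw -.072.

I'll start with the case, gripping it above the rim and sliding it into the corner.

send_rows --force 20 --targets '[{"x": -0.07,"y": 0.2,"z": 0,"spin": -0.03,"claw": 94},{"x": -0.07,"y": 0.2,"z": 0,"spin": 0,"claw": 94},{"x": -0.075,"y": 0.22,"z": 0,"spin": 0,"claw": 94},{"x": 0,"y": 0,"z": -0.25,"spin": 0,"claw": 94},{"x": 0,"y": 0,"z": -0.25,"spin": 0,"claw": 94},{"x": 0,"y": 0,"z": -0.25,"spin": 0,"claw": 94},{"x": 0,"y": 0,"z": -0.15,"spin": 0,"claw": 94},{"x": 0,"y": 0,"z": -0.12,"spin": 0,"claw": 94},{"x": 0,"y": 0,"z": -0.12,"spin": 0,"claw": 94},{"x": 0,"y": 0,"z": -0.07,"spin": 0,"claw": 94},{"x": 0,"y": 0,"z": -0.06,"spin": 0,"claw": 94},{"x": 0,"y": 0,"z": 0,"spin": 0,"claw": 94},{"x": 0,"y": 0,"z": 0,"spin": 0,"claw": 60},{"x": 0,"y": 0,"z": 0,"spin": 0,"claw": 60},{"x": 0,"y": 0,"z": 0,"spin": 0,"claw": 60},{"x": 0,"y": 0,"z": 0,"spin": 0,"claw": 60},{"x": 0,"y": 0,"z": 0,"spin": 0,"claw": 60},{"x": 0,"y": 0,"z": 0,"spin": 0,"claw": 60}]'

```text
time_s: 4.05
ee_pos: [0.5519, 0.1536, 0.043]
eef_rot: [3.142, 0.0, 3.087]
force: [0.2, 0.3, -0.5]
grip_width: 0.0601
grip_force: 0.0
```

```bash
python3 - <<'E'
from h import *
a,_=shot("side"); b,_=shot("wrist"); t,_=shot("top")
cv2.imwrite("pics/c1.png",np.hstack([cv2.resize(a[140:280,210:360],(400,373)),cv2.resize(b[:],(400,373)) ]))
o=get_obs();print(o["grip_width"],o["grip_force"])
E
```

```text
0.05983876641393816 0.0
```

View pics/c1.png

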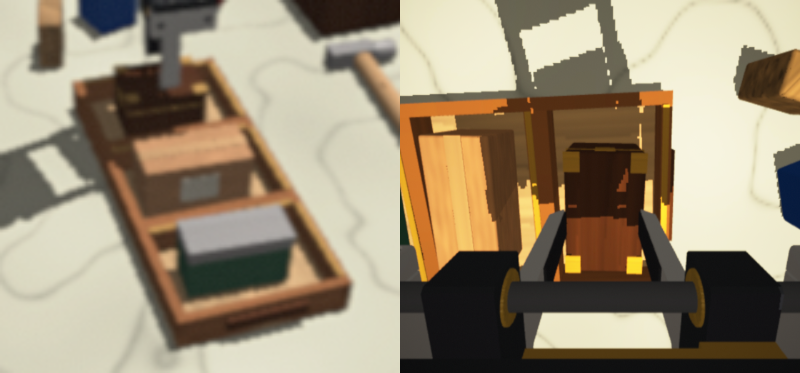

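The case sits between the fingers in both views, but the opening reads 60 with no force. I'll command a tighter close and compare.

send_rows --force 20 --targets '[{"x": 0,"y": 0,"z": 0,"spin": 0,"claw": 50},{"x": 0,"y": 0,"z": 0,"spin": 0,"claw": 50},{"x": 0,"y": 0,"z": 0,"spin": 0,"claw": 50}]'

```text
time_s: 4.5
ee_pos: [0.5518, 0.1535, 0.0429]
eef_rot: [-3.142, -0.0, 3.087]
force: [0.3, 0.6, -0.1]
grip_width: 0.0498
grip_force: 0.0
```

```bash
python3 - <<'E'
from h import *
b,m=shot("wrist"); o=get_obs();print(o["grip_width"],o["grip_force"],o["ee_pos"])
y=o["ee_pos"]; print(proj(m,[y+[0,.035,0],y-[0,.035,0],y+[0,.025,0],y-[0,.025,0]]))
cv2.imwrite("pics/c2.png",cv2.resize(b[100:340,150:420],(675,600)))
E
```

```text
0.05011744488711196 0.0 [0.55186952 0.15353462 0.04295693]
[[336.24866724 227.71178409]
 [236.77450848 232.92466134]
 [321.979608   228.45954467]
 [250.92683722 232.18301795]]
```

View pics/c2.png

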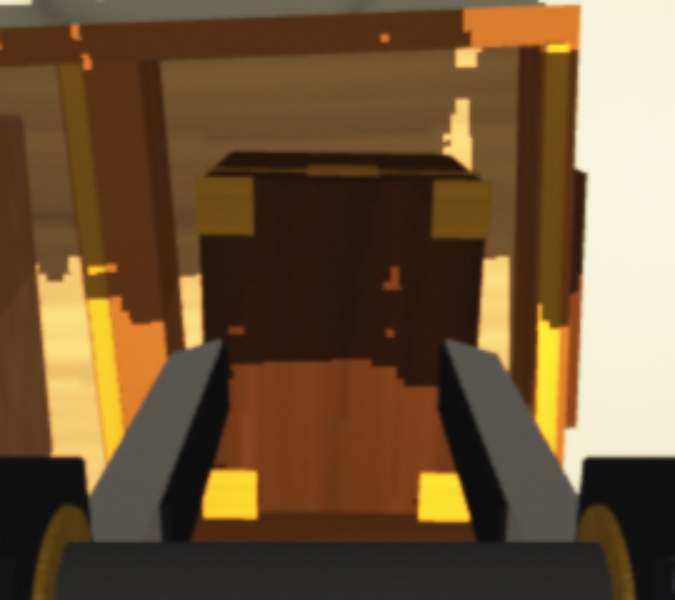

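At 50 mm opening the fingertips look as if they are over the case top, so the tips sit higher than assumed. I'll feel for the top with a careful 4 mm descent.

send_rows --force 20 --targets '[{"x": 0,"y": 0,"z": -0.01,"spin": 0,"claw": 50},{"x": 0,"y": 0,"z": -0.01,"spin": 0,"claw": 50},{"x": 0,"y": 0,"z": 0,"spin": 0,"claw": 50}]'

```text
time_s: 4.85
ee_pos: [0.5516, 0.1535, 0.0385]
eef_rot: [-3.141, -0.001, 3.087]
force: [-0.3, -0.1, -0.9]
grip_width: 0.0499
grip_force: 0.0
```

send_rows --force 20 --targets '[{"x": 0,"y": 0,"z": 0,"spin": 0,"claw": 0},{"x": 0,"y": 0,"z": 0,"spin": 0,"claw": 0},{"x": 0,"y": 0,"z": 0,"spin": 0,"claw": 0}]'

```text
time_s: 5.15
ee_pos: [0.5519, 0.1535, 0.039]
eef_rot: [-3.142, 0.0, 3.087]
force: [-0.1, -0.7, 0.5]
grip_width: 0.0296
grip_force: 0.0
```

```bash
python3 - <<'E'
from h import *
o=get_obs(); e=o["ee_pos"]
for n in ("side",):
    b,m=shot(n)
    p=proj(m,[e,e+[0,0,.025],[.5513,.1533,.068]]); print(p.round(1),o["grip_width"])
    x,y=p[0].astype(int); c=cv2.resize(b[y-70:y+50,x-75:x+75],(750,600),interpolation=cv2.INTER_CUBIC)
    for q,k in zip(p,[(0,0,255),(0,255,0),(255,0,255)]): cv2.circle(c,tuple(int(v) for v in (q-[x-75,y-70])*5),4,k,-1)
    cv2.imwrite("pics/c3.png",c)
E
```

```text
[[269.7 177.3]
 [269.8 170.4]
 [269.7 169.4]] 0.029597680610481923
```

View pics/c3.png

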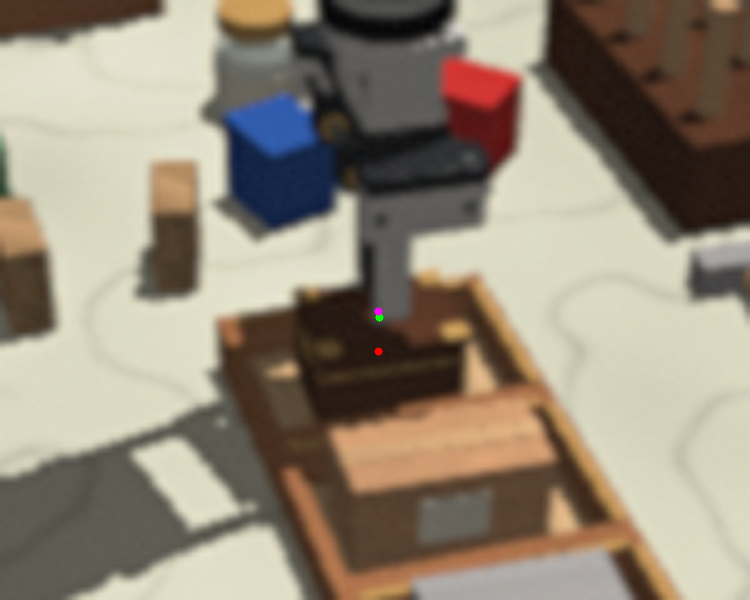

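Both cameras put the fingertips about 30–37 mm above the reported TCP, and the case offered no resistance, so the fingers were closing above its top. I'll open, go 20 mm lower and grip again.

send_rows --force 20 --targets '[{"x": 0,"y": 0,"z": 0.15,"spin": 0,"claw": 86},{"x": 0,"y": 0,"z": 0,"spin": 0,"claw": 86},{"x": 0,"y": 0,"z": 0,"spin": 0,"claw": 86},{"x": 0,"y": 0,"z": 0,"spin": 0,"claw": 86},{"x": 0,"y": 0,"z": 0,"spin": 0,"claw": 86},{"x": 0,"y": 0,"z": 0,"spin": 0,"claw": 86},{"x": 0,"y": 0,"z": 0,"spin": 0,"claw": 86},{"x": 0,"y": 0,"z": 0,"spin": 0,"claw": 86},{"x": 0,"y": 0,"z": -0.1,"spin": 0,"claw": 86},{"x": 0,"y": 0,"z": -0.05,"spin": 0,"claw": 86},{"x": 0,"y": 0,"z": -0.05,"spin": 0,"claw": 86},{"x": 0,"y": 0,"z": -0.05,"spin": 0,"claw": 86},{"x": 0,"y": 0,"z": 0,"spin": 0,"claw": 60},{"x": 0,"y": 0,"z": 0,"spin": 0,"claw": 60},{"x": 0,"y": 0,"z": 0,"spin": 0,"claw": 60},{"x": 0,"y": 0,"z": 0,"spin": 0,"claw": 60}]'

```text
time_s: 6.8
ee_pos: [0.5521, 0.1537, 0.0193]
eef_rot: [3.141, 0.001, 3.087]
force: [1.1, 1.2, -0.9]
grip_width: 0.0696
grip_force: 20.0
```

send_rows --targets '[{"x": 0,"y": 0,"z": 0.008,"spin": 0.012,"claw": 60},{"x": 0.03,"y": 0.02,"z": 0,"spin": 0.011,"claw": 60},{"x": 0.03,"y": 0.02,"z": 0,"spin": 0,"claw": 60},{"x": 0.03,"y": 0.02,"z": 0,"spin": 0,"claw": 60},{"x": 0.03,"y": 0.02,"z": 0,"spin": 0,"claw": 60},{"x": 0.02,"y": 0.01,"z": 0,"spin": 0,"claw": 60},{"x": 0,"y": 0,"z": 0,"spin": 0,"claw": 60}]'

```text
time_s: 7.5
ee_pos: [0.5802, 0.1718, 0.0203]
eef_rot: [-3.142, -0.0, 3.124]
force: [0.6, 0.5, -5.4]
grip_width: 0.07
grip_force: 20.0
```

send_rows --targets '[{"x": 0.008,"y": 0.005,"z": 0,"spin": 0,"claw": 60},{"x": 0.008,"y": 0.005,"z": 0,"spin": 0,"claw": 60},{"x": 0.008,"y": 0.005,"z": 0,"spin": 0,"claw": 60},{"x": 0,"y": 0,"z": 0,"spin": 0,"claw": 60}]'

```text
time_s: 7.9
ee_pos: [0.5845, 0.1746, 0.0205]
eef_rot: [-3.142, -0.001, 3.123]
force: [-1.1, 0.1, -6.5]
grip_width: 0.0697
grip_force: 20.0
```

send_rows --targets '[{"x": 0.006,"y": 0,"z": 0,"spin": 0,"claw": 60},{"x": 0.006,"y": 0,"z": 0,"spin": 0,"claw": 60},{"x": 0,"y": 0,"z": 0,"spin": 0,"claw": 60}]'

```text
time_s: 8.2
ee_pos: [0.5853, 0.1744, 0.0203]
eef_rot: [-3.141, -0.004, 3.124]
force: [-12.5, -1.2, -0.2]
grip_width: 0.0698
grip_force: 20.0
```

send_rows --targets '[{"x": 0,"y": 0.006,"z": 0,"spin": 0,"claw": 60},{"x": 0,"y": 0.006,"z": 0,"spin": 0,"claw": 60},{"x": 0,"y": 0,"z": 0,"spin": 0,"claw": 60}]'

```text
time_s: 8.5
ee_pos: [0.5855, 0.176, 0.02]
eef_rot: [-3.139, -0.004, 3.124]
force: [-9.3, -5.6, -2.1]
grip_width: 0.0695
grip_force: 20.0
```

send_rows --targets '[{"x": 0,"y": 0.005,"z": 0,"spin": 0,"claw": 60},{"x": 0,"y": 0,"z": -0.006,"spin": 0,"claw": 60},{"x": 0,"y": 0,"z": -0.004,"spin": 0,"claw": 60},{"x": 0,"y": 0,"z": 0,"spin": 0,"claw": 60}]'

```text
time_s: 8.9
ee_pos: [0.5858, 0.1763, 0.0194]
eef_rot: [-3.139, -0.003, 3.123]
force: [-16.1, -10.2, 11.3]
grip_width: 0.0695
grip_force: 20.0
```

send_rows --targets '[{"x": 0,"y": 0,"z": 0,"spin": 0,"claw": 86},{"x": 0,"y": 0,"z": 0,"spin": 0,"claw": 86},{"x": 0,"y": 0,"z": 0,"spin": 0,"claw": 86},{"x": 0,"y": 0,"z": 0,"spin": 0,"claw": 86},{"x": 0,"y": 0,"z": 0.2,"spin": 0,"claw": 86},{"x": 0,"y": 0,"z": 0.2,"spin": 0,"claw": 86},{"x": 0,"y": 0,"z": 0,"spin": 0,"claw": 94}]'

```text
time_s: 9.6
ee_pos: [0.5896, 0.1787, 0.1043]
eef_rot: [3.139, 0.009, 3.124]
force: [0.8, -0.0, 0.4]
grip_width: 0.0908
grip_force: 0.0
```

send_rows --force 20 --targets '[{"x": -0.05,"y": -0.19,"z": 0,"spin": -0.027,"claw": 82},{"x": -0.05,"y": -0.19,"z": 0,"spin": 0,"claw": 82},{"x": -0.05,"y": -0.19,"z": 0,"spin": 0,"claw": 82},{"x": -0.06,"y": -0.18,"z": 0,"spin": 0,"claw": 82},{"x": 0,"y": 0,"z": 0,"spin": 0,"claw": 82},{"x": 0,"y": 0,"z": 0,"spin": 0,"claw": 82}]'

```text
time_s: 10.2
ee_pos: [0.5451, 0.0276, 0.0985]
eef_rot: [3.141, 0.0, 3.08]
force: [0.0, -0.4, -0.5]
grip_width: 0.0822
grip_force: 0.0
```

```bash
python3 - <<'E'
from h import *
o=get_obs();print(o["ee_pos"],o["eef_rot"])
im,m=shot("wrist"); a=rect(im,m,.068,.45,.65,-.18,.22,1500)
cv2.imwrite("pics/r3.png",a)
E
```

```text
[0.54512118 0.02759534 0.09846421] [3.14141849e+00 2.27083656e-04 3.07963097e+00]
```

View pics/r3.png

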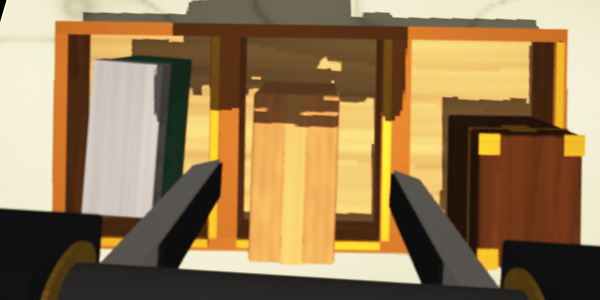

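The carton is now at about (.568, .016), roughly 2 cm from where it was. It was knocked aside, as the task warned. The case sits correctly near (.586, .175). I'll adjust and grip the carton.

send_rows --force 20 --targets '[{"x": 0.075,"y": -0.055,"z": 0,"spin": 0.02,"claw": 86},{"x": 0,"y": 0,"z": -0.1,"spin": 0,"claw": 86},{"x": 0,"y": 0,"z": -0.1,"spin": 0,"claw": 86},{"x": 0,"y": 0,"z": -0.1,"spin": 0,"claw": 86},{"x": 0,"y": 0,"z": -0.09,"spin": 0,"claw": 86},{"x": 0,"y": 0,"z": 0,"spin": 0,"claw": 50},{"x": 0,"y": 0,"z": 0,"spin": 0,"claw": 50},{"x": 0,"y": 0,"z": 0,"spin": 0,"claw": 50},{"x": 0,"y": 0,"z": 0,"spin": 0,"claw": 50},{"x": 0,"y": 0,"z": 0,"spin": 0,"claw": 50},{"x": 0,"y": 0,"z": 0,"spin": 0,"claw": 50}]'

```text
time_s: 11.35
ee_pos: [0.5607, 0.0172, 0.0215]
eef_rot: [3.141, 0.002, 3.112]
force: [-1.6, 3.1, 6.5]
grip_width: 0.0581
grip_force: 20.0
```

send_rows --targets '[{"x": -0.02,"y": 0,"z": 0.006,"spin": 0.007,"claw": 50},{"x": 0,"y": 0.05,"z": 0,"spin": 0,"claw": 50},{"x": 0,"y": 0.05,"z": 0,"spin": 0,"claw": 50},{"x": 0,"y": 0.05,"z": 0,"spin": 0,"claw": 50},{"x": 0,"y": 0.01,"z": 0,"spin": 0,"claw": 50},{"x": 0.01,"y": 0,"z": 0,"spin": 0,"claw": 50},{"x": 0.01,"y": 0,"z": 0,"spin": 0,"claw": 50},{"x": 0,"y": 0,"z": 0,"spin": 0,"claw": 50}]'

```text
time_s: 12.15
ee_pos: [0.5603, 0.0487, 0.0216]
eef_rot: [3.142, 0.0, 3.123]
force: [0.2, -1.2, -3.5]
grip_width: 0.0577
grip_force: 20.0
```

send_rows --targets '[{"x": 0.008,"y": 0.004,"z": 0,"spin": 0,"claw": 50},{"x": 0.008,"y": 0.004,"z": 0,"spin": 0,"claw": 50},{"x": 0,"y": 0,"z": 0,"spin": 0,"claw": 50}]'

```text
time_s: 12.45
ee_pos: [0.5616, 0.0495, 0.0217]
eef_rot: [-3.14, -0.004, 3.123]
force: [-13.4, -6.5, 7.2]
grip_width: 0.0578
grip_force: 20.0
```

send_rows --targets '[{"x": 0,"y": 0.007,"z": 0,"spin": 0,"claw": 50},{"x": 0,"y": 0.007,"z": 0,"spin": 0,"claw": 50},{"x": 0,"y": 0,"z": 0,"spin": 0,"claw": 50}]'

```text
time_s: 12.75
ee_pos: [0.5616, 0.0516, 0.0217]
eef_rot: [-3.139, -0.004, 3.123]
force: [-13.9, -11.0, 7.8]
grip_width: 0.0582
grip_force: 20.0
```

send_rows --targets '[{"x": 0,"y": 0.006,"z": 0,"spin": 0,"claw": 50},{"x": 0,"y": 0,"z": -0.005,"spin": 0,"claw": 50},{"x": 0,"y": 0,"z": 0,"spin": 0,"claw": 50}]'

```text
time_s: 13.05
ee_pos: [0.5619, 0.0525, 0.0215]
eef_rot: [-3.139, -0.004, 3.123]
force: [-16.5, -12.9, 13.7]
grip_width: 0.0577
grip_force: 20.0
```

send_rows --targets '[{"x": 0,"y": 0,"z": 0,"spin": 0,"claw": 76},{"x": 0,"y": 0,"z": 0,"spin": 0,"claw": 76},{"x": 0,"y": 0,"z": 0,"spin": 0,"claw": 76},{"x": 0,"y": 0,"z": 0,"spin": 0,"claw": 76},{"x": 0,"y": 0,"z": 0.2,"spin": 0,"claw": 76},{"x": 0,"y": 0,"z": 0.2,"spin": 0,"claw": 76},{"x": 0.05,"y": -0.15,"z": 0.2,"spin": -0.034,"claw": 76},{"x": 0.05,"y": -0.15,"z": 0.2,"spin": 0,"claw": 76},{"x": 0.05,"y": -0.15,"z": 0.1,"spin": 0,"claw": 76},{"x": 0.05,"y": -0.15,"z": 0,"spin": 0,"claw": 76},{"x": 0,"y": -0.15,"z": 0,"spin": 0,"claw": 76},{"x": 0,"y": 0,"z": 0,"spin": 0,"claw": 76},{"x": 0,"y": 0,"z": 0,"spin": 0,"claw": 76}]'

```text
time_s: 14.35
ee_pos: [0.6028, -0.0944, 0.199]
eef_rot: [3.141, -0.0, 3.069]
force: [-1.0, 1.0, 0.2]
grip_width: 0.0759
grip_force: 0.0
```

```bash
cat > goods.py <<'E'
from h import *
o=get_obs();print(o["ee_pos"].round(4),o["eef_rot"].round(3))
im,m=shot("wrist","g%d"%int(o["time_s"]*10))
def seg(lo,hi,z,reg,name):
    x0,x1,y0,y1=reg; a=rect(im,m,z,x0,x1,y0,y1,2000)
    k=cv2.inRange(cv2.cvtColor(a,cv2.COLOR_BGR2HSV),lo,hi); k=cv2.morphologyEx(k,cv2.MORPH_OPEN,np.ones((5,5)))
    n,l,st,c=cv2.connectedComponentsWithStats(k)
    for i in range(1,n):
        if st[i,4]>2500:
            (u,v),wh,an=cv2.minAreaRect(np.argwhere(l==i)[:,::-1].astype(np.float32))
            print(name,"x %.4f y %.4f"%(x0+v/2000,y0+u/2000),"size",(np.array(wh)/2).round(),"ang",round(an,1),st[i,:4]/2+[y0*1000,x0*1000,0,0])
seg((0,0,110),(180,50,255),.068,(.46,.64,-.165,-.05),"lid")
E
python3 goods.py
```

```text
[ 0.6028 -0.0944  0.199 ] [ 3.141 -0.     3.069]
lid x 0.5806 y -0.1019 size [46. 27.] ang 4.1 [-125.5  567.5   47.5   28. ]
lid x 0.6330 y -0.1078 size [ 13. 114.] ang 90.0 [-165.   626.5  115.    13.5]
```

send_rows --force 20 --targets '[{"x": -0.15,"y": -0.01,"z": -0.1,"spin": 0,"claw": 76},{"x": -0.15,"y": -0.01,"z": -0.2,"spin": 0,"claw": 76},{"x": 0,"y": 0,"z": -0.2,"spin": 0,"claw": 76},{"x": 0,"y": 0,"z": -0.15,"spin": 0,"claw": 76},{"x": 0,"y": 0,"z": -0.15,"spin": 0,"claw": 76},{"x": 0,"y": 0,"z": -0.09,"spin": 0,"claw": 76},{"x": 0,"y": 0,"z": 0,"spin": 0,"claw": 38},{"x": 0,"y": 0,"z": 0,"spin": 0,"claw": 38},{"x": 0,"y": 0,"z": 0,"spin": 0,"claw": 38},{"x": 0,"y": 0,"z": 0,"spin": 0,"claw": 38},{"x": 0,"y": 0,"z": 0,"spin": 0,"claw": 38},{"x": 0,"y": 0,"z": 0,"spin": 0,"claw": 38}]'

```text
time_s: 15.6
ee_pos: [0.5436, -0.098, 0.0224]
eef_rot: [3.141, 0.002, 3.07]
force: [-1.0, 5.2, 7.0]
grip_width: 0.0459
grip_force: 20.0
```

send_rows --targets '[{"x": 0,"y": 0,"z": 0.006,"spin": 0.017,"claw": 38},{"x": 0.03,"y": 0.02,"z": 0,"spin": 0.017,"claw": 38},{"x": 0.03,"y": 0.03,"z": 0,"spin": 0,"claw": 38},{"x": 0.03,"y": 0.03,"z": 0,"spin": 0,"claw": 38},{"x": 0.03,"y": 0.03,"z": 0,"spin": 0,"claw": 38},{"x": 0.02,"y": 0.01,"z": 0,"spin": 0,"claw": 38},{"x": 0,"y": 0,"z": 0,"spin": 0,"claw": 38}]'

```text
time_s: 16.3
ee_pos: [0.5717, -0.0735, 0.0225]
eef_rot: [3.141, 0.001, 3.124]
force: [1.9, 3.0, -0.6]
grip_width: 0.0459
grip_force: 20.0
```

send_rows --targets '[{"x": 0.008,"y": 0.003,"z": 0,"spin": 0,"claw": 38},{"x": 0.008,"y": 0.003,"z": 0,"spin": 0,"claw": 38},{"x": 0,"y": 0,"z": 0,"spin": 0,"claw": 38}]'

```text
time_s: 16.6
ee_pos: [0.5739, -0.0732, 0.0224]
eef_rot: [3.142, -0.0, 3.123]
force: [-3.9, 0.8, 1.4]
grip_width: 0.0456
grip_force: 20.0
```

send_rows --targets '[{"x": 0.008,"y": 0.004,"z": 0,"spin": 0,"claw": 38},{"x": 0.004,"y": 0.004,"z": 0,"spin": 0,"claw": 38},{"x": 0,"y": 0,"z": 0,"spin": 0,"claw": 38}]'

```text
time_s: 16.9
ee_pos: [0.5761, -0.0724, 0.0225]
eef_rot: [-3.14, -0.001, 3.124]
force: [-6.7, -5.2, 2.5]
grip_width: 0.0459
grip_force: 19.9
```

send_rows --targets '[{"x": 0,"y": 0.006,"z": 0,"spin": 0,"claw": 38},{"x": 0,"y": 0,"z": 0,"spin": 0,"claw": 38}]'

```text
time_s: 17.1
ee_pos: [0.5764, -0.0718, 0.0226]
eef_rot: [-3.139, 0.0, 3.123]
force: [-3.8, -9.4, 1.7]
grip_width: 0.0457
grip_force: 20.0
```

send_rows --targets '[{"x": 0.008,"y": 0.002,"z": 0,"spin": 0,"claw": 38},{"x": 0,"y": 0,"z": 0,"spin": 0,"claw": 38}]'

```text
time_s: 17.3
ee_pos: [0.5768, -0.0716, 0.0225]
eef_rot: [-3.139, -0.003, 3.123]
force: [-14.3, -10.6, 8.5]
grip_width: 0.0458
grip_force: 20.0
```

send_rows --targets '[{"x": 0.006,"y": 0,"z": -0.004,"spin": 0,"claw": 38},{"x": 0,"y": 0,"z": 0,"spin": 0,"claw": 38}]'

```text
time_s: 17.5
ee_pos: [0.5779, -0.0714, 0.0222]
eef_rot: [-3.14, -0.003, 3.123]
force: [-17.6, -9.6, 12.8]
grip_width: 0.0458
grip_force: 20.0
```

send_rows --targets '[{"x": 0,"y": 0,"z": 0,"spin": 0,"claw": 66},{"x": 0,"y": 0,"z": 0,"spin": 0,"claw": 66},{"x": 0,"y": 0,"z": 0,"spin": 0,"claw": 66},{"x": 0,"y": 0,"z": 0,"spin": 0,"claw": 66},{"x": 0,"y": 0,"z": 0.2,"spin": 0,"claw": 66},{"x": 0,"y": 0,"z": 0.2,"spin": 0,"claw": 66},{"x": 0,"y": 0,"z": 0.2,"spin": 0,"claw": 94},{"x": -0.01,"y": -0.18,"z": 0.12,"spin": 0,"claw": 94},{"x": -0.01,"y": -0.18,"z": 0.12,"spin": 0,"claw": 94},{"x": -0.01,"y": -0.18,"z": 0.12,"spin": 0,"claw": 94},{"x": -0.01,"y": -0.18,"z": 0.12,"spin": 0,"claw": 94},{"x": -0.02,"y": -0.18,"z": 0.1,"spin": 0,"claw": 94},{"x": -0.02,"y": -0.18,"z": 0.1,"spin": 0,"claw": 94},{"x": -0.02,"y": -0.18,"z": 0,"spin": 0,"claw": 94},{"x": 0,"y": 0,"z": 0,"spin": 0,"claw": 94},{"x": 0,"y": 0,"z": 0,"spin": 0,"claw": 94}]'

```text
time_s: 19.1
ee_pos: [0.5592, -0.3222, 0.277]
eef_rot: [3.141, -0.001, 3.122]
force: [0.2, 1.2, -0.2]
grip_width: 0.0941
grip_force: 0.0
```

```bash
cat > blk.py <<'E'
import sys
from h import *
HS["cork"]=((8,90,40),(18,200,230))
o=get_obs();print(o["ee_pos"].round(4),o["eef_rot"].round(3),o["qpos"][[0,5]].round(2))
im,m=shot("wrist","b%d"%int(o["time_s"]*10))
hsv=cv2.cvtColor(im,cv2.COLOR_BGR2HSV)
for a in sys.argv[1:]:
    k,x,y=a.split(","); p=(float(x),float(y)); uv=proj(m,[p[0],p[1],.05])[0]
    mk,c,ar=blob(im,k,uv); q,s=fit(m,mk,SZ[k],unproj(m,c,.04)[0][:2]); 
    print(k,"px",uv.round(),c.round(),ar,"pose",q.round(4),"IoU",round(s,2))
E
python3 blk.py foam,.464,-.310 pine,.568,-.397 pine,.354,-.308
```

```text
[ 0.5592 -0.3222  0.277 ] [ 3.141e+00 -1.000e-03  3.122e+00] [-0.58 -2.13]
foam px [293. 105.] [291. 104.] 2107 pose [ 0.4658 -0.3136  0.4526] IoU 0.89
pine px [231. 185.] [232. 183.] 1561 pose [ 0.5654 -0.3952  0.2076] IoU 0.82
pine px [293.  11.] [289.  16.] 1614 pose [ 0.3377 -0.3101  0.39  ] IoU 0.84
```

```bash
python3 - <<'E'
from h import *
import glob
im=cv2.imread("pics/b191.png") if glob.glob("pics/b191.png") else cv2.imread(sorted(glob.glob("pics/b*.png"))[-1]); m=camera_model("wrist")
for k,q in (("foam",(.4658,-.3136,.4526)),("pine",(.5654,-.3952,.2076)),("pine",(.3377,-.3101,.39))):
    t=box(q,SZ[k],0); uv=proj(m,t[[1,3,7,5]]); cv2.polylines(im,[uv.astype(np.int32)],True,(0,255,0),1)
cv2.imwrite("pics/ov1.png",cv2.resize(im[0:230,150:400],(650,598)))
E
```

```text
(no output)
```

View pics/ov1.png

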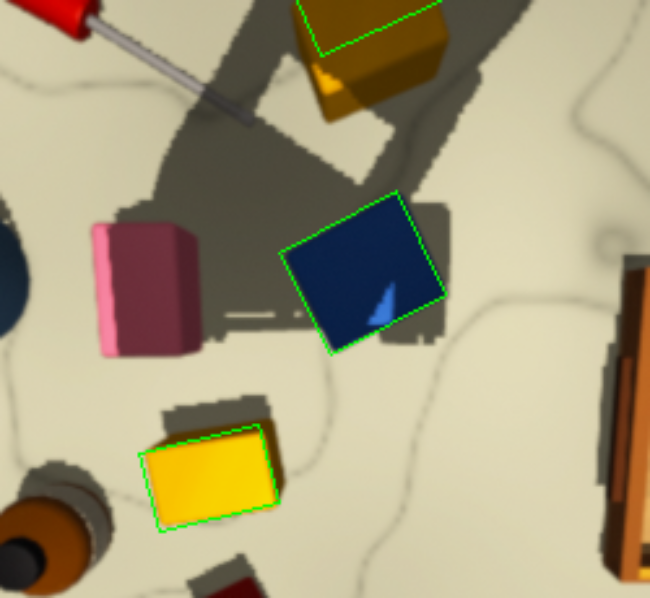

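The green outlines match the blue foam (362,272 in the crop) and the yellow pine (210,478). The pink look-alike at (150,290) stays clear. I'll fetch this foam for the tin's right side.

send_rows --targets '[{"x": -0.026,"y": 0.0024,"z": 0,"spin": -0.0944,"claw": 80},{"x": -0.026,"y": 0.0024,"z": 0,"spin": -0.0944,"claw": 80},{"x": -0.026,"y": 0.0024,"z": 0,"spin": -0.0944,"claw": 80},{"x": -0.026,"y": 0.0024,"z": 0,"spin": -0.0944,"claw": 80},{"x": -0.026,"y": 0.0024,"z": 0,"spin": -0.0944,"claw": 80},{"x": -0.026,"y": 0.0024,"z": 0,"spin": -0.0944,"claw": 80},{"x": -0.026,"y": 0.0024,"z": 0,"spin": -0.0944,"claw": 80},{"x": -0.026,"y": 0.0024,"z": 0,"spin": -0.0944,"claw": 80},{"x": -0.026,"y": 0.0024,"z": 0,"spin": -0.0944,"claw": 80},{"x": -0.026,"y": 0.0024,"z": 0,"spin": -0.0944,"claw": 80},{"x": -0.026,"y": 0.0024,"z": 0,"spin": -0.0944,"claw": 80},{"x": -0.026,"y": 0.0024,"z": 0,"spin": -0.0944,"claw": 80},{"x": -0.026,"y": 0.0024,"z": 0,"spin": -0.0944,"claw": 80},{"x": -0.026,"y": 0.0024,"z": 0,"spin": -0.0944,"claw": 80},{"x": -0.026,"y": 0.0024,"z": 0,"spin": -0.0944,"claw": 80},{"x": -0.026,"y": 0.0024,"z": 0,"spin": -0.0944,"claw": 80},{"x": -0.026,"y": 0.0024,"z": 0,"spin": -0.0944,"claw": 80},{"x": -0.026,"y": 0.0024,"z": 0,"spin": -0.0944,"claw": 80},{"x": 0,"y": 0,"z": -0.2,"spin": 0,"claw": 80},{"x": 0,"y": 0,"z": -0.2,"spin": 0,"claw": 80}]'

```text
time_s: 21.15
ee_pos: [0.4663, -0.3122, 0.1975]
eef_rot: [3.139, -0.001, 0.456]
force: [0.4, -0.9, -0.7]
grip_width: 0.0804
grip_force: 0.0
```

```bash
python3 blk.py foam,.4658,-.3136 
```

```text
[ 0.4663 -0.3122  0.1975] [ 3.139e+00 -1.000e-03  4.560e-01] [-0.66  0.46]
foam px [282. 190.] [281. 188.] 2775 pose [ 0.4665 -0.3126  0.4341] IoU 0.84
```

send_rows --force 20 --targets '[{"x": 0,"y": 0,"z": -0.2,"spin": -0.006,"claw": 80},{"x": 0,"y": 0,"z": -0.2,"spin": 0,"claw": 80},{"x": 0,"y": 0,"z": -0.2,"spin": 0,"claw": 80},{"x": 0,"y": 0,"z": -0.2,"spin": 0,"claw": 80},{"x": 0,"y": 0,"z": -0.13,"spin": 0,"claw": 80},{"x": 0,"y": 0,"z": 0,"spin": 0,"claw": 55},{"x": 0,"y": 0,"z": 0,"spin": 0,"claw": 55},{"x": 0,"y": 0,"z": 0,"spin": 0,"claw": 55},{"x": 0,"y": 0,"z": 0,"spin": 0,"claw": 55},{"x": 0,"y": 0,"z": 0,"spin": 0,"claw": 55}]'

```text
time_s: 22.2
ee_pos: [0.4667, -0.3137, 0.0136]
eef_rot: [3.139, -0.002, 0.445]
force: [-0.2, 2.3, 7.0]
grip_width: 0.0639
grip_force: 20.0
```

send_rows --targets '[{"x": 0,"y": 0,"z": 0.1,"spin": 0,"claw": 55},{"x": 0,"y": 0,"z": 0.2,"spin": 0,"claw": 55},{"x": 0,"y": 0,"z": 0.2,"spin": 0,"claw": 55},{"x": 0.068,"y": 0.117,"z": 0,"spin": 0.0882,"claw": 55},{"x": 0.068,"y": 0.117,"z": 0,"spin": 0.0882,"claw": 55},{"x": 0.068,"y": 0.117,"z": 0,"spin": 0.0882,"claw": 55},{"x": 0.068,"y": 0.117,"z": 0,"spin": 0.0882,"claw": 55},{"x": 0.068,"y": 0.117,"z": 0,"spin": 0.0882,"claw": 55},{"x": 0.068,"y": 0.117,"z": 0,"spin": 0.0882,"claw": 55},{"x": 0.068,"y": 0.117,"z": 0,"spin": 0.0882,"claw": 55},{"x": 0.068,"y": 0.117,"z": 0,"spin": 0.0882,"claw": 55},{"x": 0,"y": 0,"z": 0,"spin": 0,"claw": 55},{"x": 0,"y": 0,"z": 0,"spin": 0,"claw": 55}]'

```text
time_s: 23.5
ee_pos: [0.5746, -0.126, 0.1122]
eef_rot: [3.141, 0.0, 1.552]
force: [-0.8, -0.9, 0.2]
grip_width: 0.0639
grip_force: 20.0
```

```bash
python3 - <<'E'
from h import *
o=get_obs();print(o["ee_pos"].round(4),o["eef_rot"].round(3),o["grip_width"])
im,m=shot("wrist"); a=rect(im,m,.068,.44,.66,-.2,.07,1800); b=rect(im,m,.036,.44,.66,-.2,.07,1800)
cv2.imwrite("pics/p1.png",np.hstack([a,b])[:, :800] if 0 else cv2.resize(np.vstack([a]),(735,600)))
E
```

```text
[ 0.5746 -0.126   0.1122] [3.141 0.    1.552] 0.06390481085020255
```

View pics/p1.png

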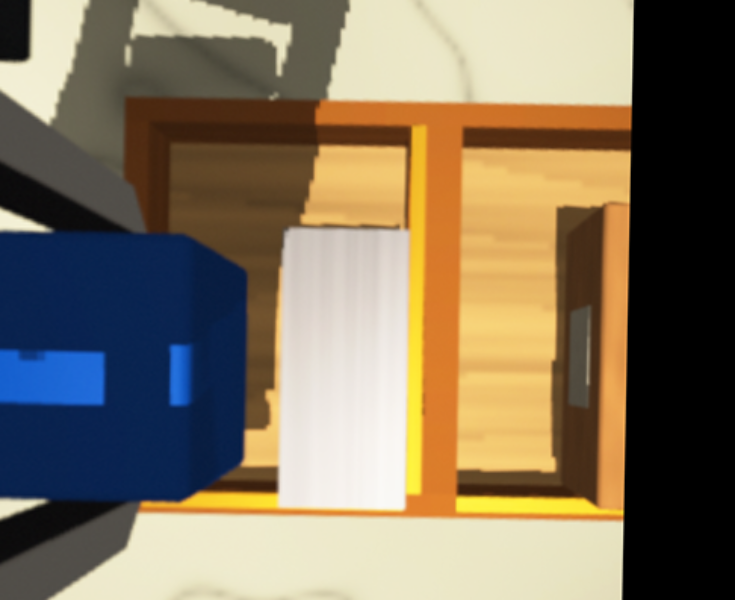

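The tin is flush and square in its corner (lid edges at columns 282–408), and the foam is lined up over the right gap. Lowering it now.

send_rows --targets '[{"x": 0.003,"y": -0.003,"z": -0.15,"spin": 0,"claw": 55},{"x": 0,"y": 0,"z": -0.1,"spin": 0,"claw": 55},{"x": 0,"y": 0,"z": -0.06,"spin": 0,"claw": 55},{"x": 0,"y": 0,"z": -0.05,"spin": 0,"claw": 55},{"x": 0,"y": 0,"z": -0.04,"spin": 0,"claw": 55},{"x": 0,"y": 0,"z": -0.03,"spin": 0,"claw": 55},{"x": 0,"y": 0,"z": -0.02,"spin": 0,"claw": 55},{"x": 0,"y": 0,"z": 0,"spin": 0,"claw": 55}]'

```text
time_s: 24.35
ee_pos: [0.5751, -0.1267, 0.0217]
eef_rot: [3.142, 0.0, 1.553]
force: [1.0, -0.6, -0.2]
grip_width: 0.0637
grip_force: 20.0
```

send_rows --targets '[{"x": 0,"y": 0,"z": 0,"spin": 0,"claw": 84},{"x": 0,"y": 0,"z": 0,"spin": 0,"claw": 84},{"x": 0,"y": 0,"z": 0,"spin": 0,"claw": 84},{"x": 0,"y": 0,"z": 0,"spin": 0,"claw": 84},{"x": 0,"y": 0,"z": 0.2,"spin": 0,"claw": 84},{"x": 0,"y": 0,"z": 0.2,"spin": 0,"claw": 84},{"x": 0,"y": 0,"z": 0.2,"spin": 0,"claw": 84},{"x": -0.005,"y": -0.134,"z": 0.1,"spin": -0.0856,"claw": 84},{"x": -0.005,"y": -0.134,"z": 0.1,"spin": -0.0856,"claw": 84},{"x": -0.005,"y": -0.134,"z": 0.1,"spin": -0.0856,"claw": 84},{"x": -0.005,"y": -0.134,"z": 0,"spin": -0.0856,"claw": 84},{"x": -0.005,"y": -0.134,"z": 0,"spin": -0.0856,"claw": 84},{"x": -0.005,"y": -0.134,"z": 0,"spin": -0.0856,"claw": 84},{"x": -0.005,"y": -0.134,"z": 0,"spin": -0.0856,"claw": 84},{"x": -0.005,"y": -0.134,"z": 0,"spin": -0.0856,"claw": 84},{"x": -0.005,"y": -0.134,"z": 0,"spin": -0.0856,"claw": 84},{"x": -0.004,"y": -0.136,"z": 0,"spin": -0.0856,"claw": 84},{"x": 0,"y": 0,"z": 0,"spin": 0,"claw": 84},{"x": 0,"y": 0,"z": 0,"spin": 0,"claw": 84}]'

```text
time_s: 26.25
ee_pos: [0.5651, -0.3952, 0.2012]
eef_rot: [-3.141, 0.0, 0.21]
force: [-0.1, 0.6, -0.2]
grip_width: 0.0836
grip_force: 0.0
```

```bash
python3 blk.py pine,.5654,-.3952 
```

```text
[ 0.5651 -0.3952  0.2012] [-3.141  0.     0.21 ] [-0.66  0.7 ]
pine px [281. 188.] [281. 187.] 2386 pose [ 0.5655 -0.3954  0.1073] IoU 0.9
```

send_rows --force 20 --targets '[{"x": 0,"y": 0,"z": -0.2,"spin": -0.02,"claw": 78},{"x": 0,"y": 0,"z": -0.2,"spin": 0,"claw": 78},{"x": 0,"y": 0,"z": -0.2,"spin": 0,"claw": 78},{"x": 0,"y": 0,"z": -0.2,"spin": 0,"claw": 78},{"x": 0,"y": 0,"z": -0.14,"spin": 0,"claw": 78},{"x": 0,"y": 0,"z": 0,"spin": 0,"claw": 55},{"x": 0,"y": 0,"z": 0,"spin": 0,"claw": 55},{"x": 0,"y": 0,"z": 0,"spin": 0,"claw": 55},{"x": 0,"y": 0,"z": 0,"spin": 0,"claw": 55},{"x": 0,"y": 0,"z": 0,"spin": 0,"claw": 55}]'

```text
time_s: 27.3
ee_pos: [0.5658, -0.3954, 0.015]
eef_rot: [3.14, -0.001, 0.177]
force: [-0.2, 1.3, 5.1]
grip_width: 0.0641
grip_force: 19.8
```

send_rows --targets '[{"x": 0,"y": 0,"z": 0.1,"spin": 0,"claw": 55},{"x": 0,"y": 0,"z": 0.2,"spin": 0,"claw": 55},{"x": 0,"y": 0,"z": 0.2,"spin": 0,"claw": 55},{"x": -0.0368,"y": 0.1707,"z": 0,"spin": -0.0138,"claw": 55},{"x": -0.0368,"y": 0.1707,"z": 0,"spin": -0.0138,"claw": 55},{"x": -0.0368,"y": 0.1707,"z": 0,"spin": -0.0138,"claw": 55},{"x": -0.0368,"y": 0.1707,"z": 0,"spin": -0.0138,"claw": 55},{"x": -0.0368,"y": 0.1707,"z": 0,"spin": -0.0138,"claw": 55},{"x": -0.0368,"y": 0.1707,"z": 0,"spin": -0.0138,"claw": 55},{"x": -0.0368,"y": 0.1707,"z": 0,"spin": -0.0138,"claw": 55},{"x": -0.0368,"y": 0.1707,"z": 0,"spin": -0.0138,"claw": 55},{"x": -0.0368,"y": 0.1707,"z": 0,"spin": -0.0138,"claw": 55},{"x": 0,"y": 0,"z": 0,"spin": 0,"claw": 55},{"x": 0,"y": 0,"z": 0,"spin": 0,"claw": 55}]'

```text
time_s: 28.7
ee_pos: [0.4993, -0.0876, 0.1144]
eef_rot: [3.141, -0.001, -0.016]
force: [-0.2, -0.1, -0.5]
grip_width: 0.0642
grip_force: 19.8
```

```bash
python3 blk.py foam,.575,-.1266; python3 - <<'E'
from h import *
import glob,os
f_=max(glob.glob("pics/b*.png"),key=os.path.getmtime); im=cv2.imread(f_); m=camera_model("wrist")
zb=get_obs()["ee_pos"][2]-.015
mk,c,a=blob(im,"pine",proj(m,[.4991,-.0882,zb+.064])[0]); print("held",c,a,fit(m,mk,SZ["pine"],(.4991,-.0882),zb,[0.]))
E
```

```text
[ 0.4993 -0.0876  0.1144] [ 3.141e+00 -1.000e-03 -1.600e-02] [-0.25  1.34]
foam px [325. 120.] [333. 118.] 5825 pose [ 0.575  -0.1312  1.5558] IoU 0.95
held [281.62932017 242.64194835] 10532 (array([ 0.50079617, -0.08941328, -0.0720042 ]), np.float64(0.8810666107447307))
```

send_rows --targets '[{"x": -0.004,"y": -0.003,"z": -0.15,"spin": 0,"claw": 55},{"x": 0,"y": 0,"z": -0.1,"spin": 0,"claw": 55},{"x": 0,"y": 0,"z": -0.06,"spin": 0,"claw": 55},{"x": 0,"y": 0,"z": -0.05,"spin": 0,"claw": 55},{"x": 0,"y": 0,"z": -0.04,"spin": 0,"claw": 55},{"x": 0,"y": 0,"z": -0.03,"spin": 0,"claw": 55},{"x": 0,"y": 0,"z": -0.02,"spin": 0,"claw": 55},{"x": 0,"y": 0,"z": 0,"spin": 0,"claw": 55}]'

```text
time_s: 29.55
ee_pos: [0.4983, -0.0884, 0.0235]
eef_rot: [3.142, 0.0, -0.018]
force: [0.2, 0.2, -1.0]
grip_width: 0.064
grip_force: 19.8
```

send_rows --targets '[{"x": 0,"y": 0,"z": 0,"spin": 0,"claw": 78},{"x": 0,"y": 0,"z": 0,"spin": 0,"claw": 78},{"x": 0,"y": 0,"z": 0,"spin": 0,"claw": 78},{"x": 0,"y": 0,"z": 0,"spin": 0,"claw": 78},{"x": 0,"y": 0,"z": 0.2,"spin": 0,"claw": 78},{"x": 0,"y": 0,"z": 0.2,"spin": 0,"claw": 78},{"x": 0,"y": 0,"z": 0.2,"spin": 0,"claw": 78},{"x": -0.1003,"y": -0.1386,"z": 0.1,"spin": 0.0325,"claw": 78},{"x": -0.1003,"y": -0.1386,"z": 0.1,"spin": 0.0325,"claw": 78},{"x": -0.1003,"y": -0.1386,"z": 0.1,"spin": 0.0325,"claw": 78},{"x": -0.1003,"y": -0.1386,"z": 0,"spin": 0.0325,"claw": 78},{"x": -0.1003,"y": -0.1386,"z": 0,"spin": 0.0325,"claw": 78},{"x": -0.1003,"y": -0.1386,"z": 0,"spin": 0.0325,"claw": 78},{"x": -0.1003,"y": -0.1386,"z": 0,"spin": 0.0325,"claw": 78},{"x": -0.1003,"y": -0.1386,"z": 0,"spin": 0.0325,"claw": 78},{"x": 0,"y": 0,"z": 0,"spin": 0,"claw": 78},{"x": 0,"y": 0,"z": 0,"spin": 0,"claw": 78}]'

```text
time_s: 31.25
ee_pos: [0.3376, -0.3103, 0.2037]
eef_rot: [-3.142, -0.0, 0.388]
force: [0.6, 0.2, -0.2]
grip_width: 0.078
grip_force: 0.0
```

```bash
python3 blk.py pine,.3377,-.3101 
```

```text
[ 0.3376 -0.3103  0.2037] [-3.142 -0.     0.388] [-0.82  0.36]
pine px [281. 187.] [286. 173.] 2354 pose [ 0.3547 -0.3098  0.3445] IoU 0.91
```

send_rows --force 20 --targets '[{"x": 0.085,"y": 0.002,"z": -0.1,"spin": -0.02,"claw": 80},{"x": 0,"y": 0,"z": -0.2,"spin": 0,"claw": 80},{"x": 0,"y": 0,"z": -0.2,"spin": 0,"claw": 80},{"x": 0,"y": 0,"z": -0.2,"spin": 0,"claw": 80},{"x": 0,"y": 0,"z": -0.15,"spin": 0,"claw": 80},{"x": 0,"y": 0,"z": -0.1,"spin": 0,"claw": 80},{"x": 0,"y": 0,"z": 0,"spin": 0,"claw": 55},{"x": 0,"y": 0,"z": 0,"spin": 0,"claw": 55},{"x": 0,"y": 0,"z": 0,"spin": 0,"claw": 55},{"x": 0,"y": 0,"z": 0,"spin": 0,"claw": 55},{"x": 0,"y": 0,"z": 0,"spin": 0,"claw": 55}]'

```text
time_s: 32.4
ee_pos: [0.3553, -0.3101, 0.0146]
eef_rot: [3.14, -0.001, 0.359]
force: [-0.8, 3.0, 7.0]
grip_width: 0.0636
grip_force: 20.0
```

send_rows --targets '[{"x": 0,"y": 0,"z": 0.1,"spin": 0,"claw": 55},{"x": 0,"y": 0,"z": 0.2,"spin": 0,"claw": 55},{"x": 0,"y": 0,"z": 0.2,"spin": 0,"claw": 55},{"x": 0.1087,"y": 0.1538,"z": 0,"spin": 0.076,"claw": 55},{"x": 0.1087,"y": 0.1538,"z": 0,"spin": 0.076,"claw": 55},{"x": 0.1087,"y": 0.1538,"z": 0,"spin": 0.076,"claw": 55},{"x": 0.1087,"y": 0.1538,"z": 0,"spin": 0.076,"claw": 55},{"x": 0.1087,"y": 0.1538,"z": 0,"spin": 0.076,"claw": 55},{"x": 0.1087,"y": 0.1538,"z": 0,"spin": 0.076,"claw": 55},{"x": 0.1087,"y": 0.1538,"z": 0,"spin": 0.076,"claw": 55},{"x": 0.1087,"y": 0.1538,"z": 0,"spin": 0.076,"claw": 55},{"x": 0.1087,"y": 0.1538,"z": 0,"spin": 0.076,"claw": 55},{"x": 0.1087,"y": 0.1538,"z": 0,"spin": 0.076,"claw": 55},{"x": 0,"y": 0,"z": 0,"spin": 0,"claw": 55},{"x": 0,"y": 0,"z": 0,"spin": 0,"claw": 55}]'

```text
time_s: 33.9
ee_pos: [0.572, -0.0019, 0.1135]
eef_rot: [-3.141, 0.0, 1.553]
force: [-0.0, -0.6, -0.4]
grip_width: 0.064
grip_force: 20.0
```

```bash
python3 - <<'E'
from h import *
o=get_obs();print(o["ee_pos"].round(4),o["eef_rot"].round(3),o["grip_width"])
im,m=shot("wrist"); a=rect(im,m,.068,.44,.66,-.13,.14,1800)
cv2.imwrite("pics/p2.png",cv2.resize(a,(735,600)))
E
```

```text
[ 0.572  -0.0019  0.1135] [-3.141  0.     1.553] 0.06402288956211284
```

View pics/p2.png

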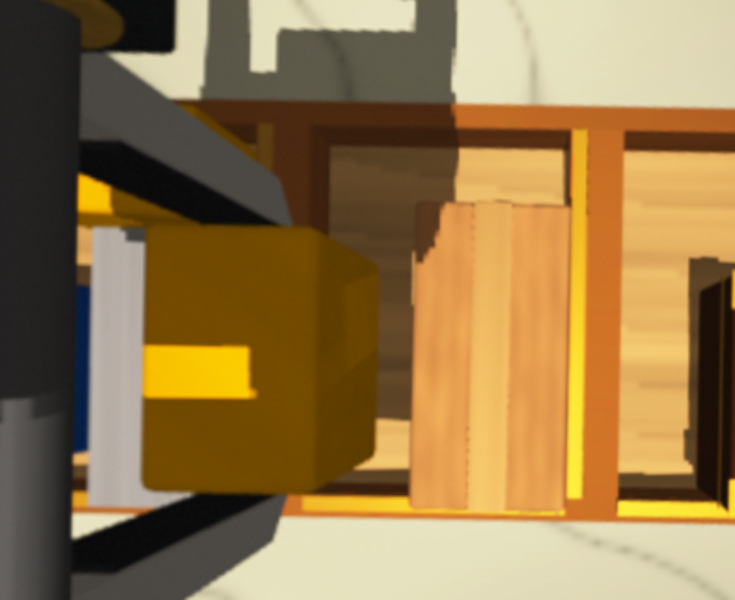

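The carton is flush (columns 413–568) and the pine sits over its right gap. Lowering.

send_rows --targets '[{"x": 0.003,"y": -0.004,"z": -0.15,"spin": 0,"claw": 55},{"x": 0,"y": 0,"z": -0.1,"spin": 0,"claw": 55},{"x": 0,"y": 0,"z": -0.06,"spin": 0,"claw": 55},{"x": 0,"y": 0,"z": -0.05,"spin": 0,"claw": 55},{"x": 0,"y": 0,"z": -0.04,"spin": 0,"claw": 55},{"x": 0,"y": 0,"z": -0.03,"spin": 0,"claw": 55},{"x": 0,"y": 0,"z": -0.02,"spin": 0,"claw": 55},{"x": 0,"y": 0,"z": 0,"spin": 0,"claw": 55}]'

```text
time_s: 34.75
ee_pos: [0.5727, -0.003, 0.0234]
eef_rot: [-3.141, -0.0, 1.553]
force: [-0.7, -0.3, -1.6]
grip_width: 0.0634
grip_force: 20.0
```

send_rows --targets '[{"x": 0,"y": 0,"z": 0,"spin": 0,"claw": 84},{"x": 0,"y": 0,"z": 0,"spin": 0,"claw": 84},{"x": 0,"y": 0,"z": 0,"spin": 0,"claw": 84},{"x": 0,"y": 0,"z": 0,"spin": 0,"claw": 84},{"x": 0,"y": 0,"z": 0.2,"spin": 0,"claw": 84},{"x": 0,"y": 0,"z": 0.2,"spin": 0,"claw": 84},{"x": 0,"y": 0,"z": 0.2,"spin": 0,"claw": 84},{"x": -0.006,"y": 0.165,"z": 0.063,"spin": 0.0909,"claw": 84},{"x": -0.006,"y": 0.165,"z": 0.063,"spin": 0.0909,"claw": 84},{"x": -0.006,"y": 0.165,"z": 0.063,"spin": 0.0909,"claw": 84},{"x": -0.006,"y": 0.165,"z": 0.063,"spin": 0.0909,"claw": 84},{"x": -0.006,"y": 0.165,"z": 0.063,"spin": 0.0909,"claw": 84},{"x": -0.006,"y": 0.165,"z": 0.063,"spin": 0.0909,"claw": 84},{"x": -0.006,"y": 0.165,"z": 0.063,"spin": 0.0909,"claw": 84},{"x": -0.006,"y": 0.165,"z": 0.063,"spin": 0.0909,"claw": 84},{"x": -0.006,"y": 0.165,"z": 0.063,"spin": 0.0909,"claw": 84},{"x": -0.006,"y": 0.165,"z": 0.063,"spin": 0.0909,"claw": 84},{"x": 0,"y": 0.165,"z": 0.063,"spin": 0.0909,"claw": 84},{"x": 0,"y": 0,"z": 0,"spin": 0,"claw": 84},{"x": 0,"y": 0,"z": 0,"spin": 0,"claw": 84}]'

```text
time_s: 36.75
ee_pos: [0.5606, 0.3603, 0.2818]
eef_rot: [-3.141, -0.0, 3.123]
force: [0.1, 0.1, -0.9]
grip_width: 0.0843
grip_force: 0.0
```

```bash
python3 blk.py foam,.563,.3965 cork,.473,.332 cork,.365,.319; python3 - <<'E'
from h import *
import glob,os
im=cv2.imread(max(glob.glob("pics/b*.png"),key=os.path.getmtime))
cv2.imwrite("pics/left.png",cv2.resize(im[0:240,140:460],(800,600)))
E
```

```text
[0.5606 0.3603 0.2818] [-3.141 -0.     3.123] [ 0.52 -1.04]
foam px [311. 178.] [305. 174.] 1907 pose [0.5584 0.3874 0.2692] IoU 0.87
cork px [262. 112.] [263. 110.] 1161 pose [ 0.4722  0.3338 -0.2549] IoU 0.89
cork px [249.  21.] [247.  25.] 1943 pose [0.3676 0.3174 0.0302] IoU 0.88
```

View pics/left.png

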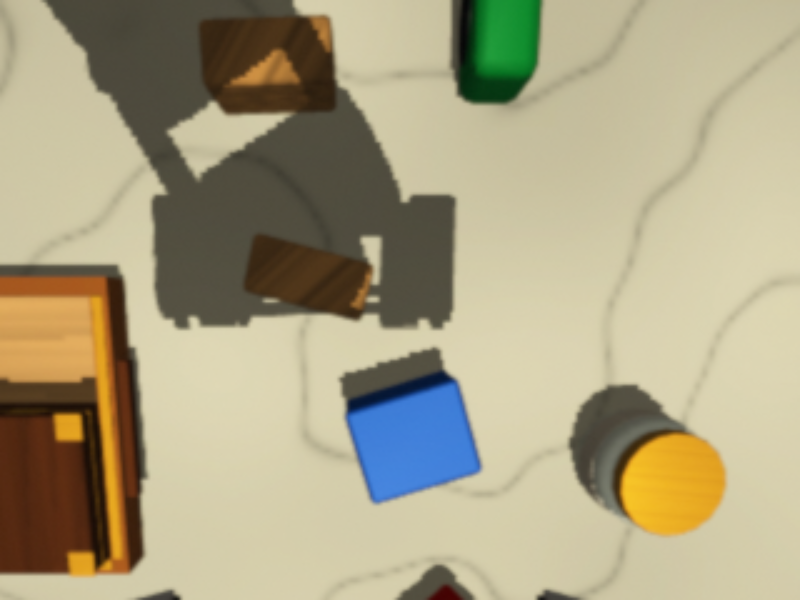

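Brown cork (308,278) and (268,62), blue foam (413,440) and the jar (670,485) are all clear of each other. I'll take the foam for the case's near side.

send_rows --force 20 --targets '[{"x": -0.005,"y": 0.067,"z": -0.1,"spin": 0.091,"claw": 82},{"x": -0.006,"y": 0.068,"z": -0.1,"spin": 0.092,"claw": 82},{"x": 0,"y": 0,"z": -0.2,"spin": 0,"claw": 82},{"x": 0,"y": 0,"z": -0.2,"spin": 0,"claw": 82},{"x": 0,"y": 0,"z": -0.2,"spin": 0,"claw": 82},{"x": 0,"y": 0,"z": -0.2,"spin": 0,"claw": 82},{"x": 0,"y": 0,"z": -0.2,"spin": 0,"claw": 82},{"x": 0,"y": 0,"z": -0.14,"spin": 0,"claw": 82},{"x": 0,"y": 0,"z": 0,"spin": 0,"claw": 55},{"x": 0,"y": 0,"z": 0,"spin": 0,"claw": 55},{"x": 0,"y": 0,"z": 0,"spin": 0,"claw": 55},{"x": 0,"y": 0,"z": 0,"spin": 0,"claw": 55},{"x": 0,"y": 0,"z": 0,"spin": 0,"claw": 55}]'

```text
time_s: 38.1
ee_pos: [0.5596, 0.3874, 0.0163]
eef_rot: [3.141, 0.003, -2.872]
force: [0.2, 0.2, 7.9]
grip_width: 0.0643
grip_force: 19.9
```

send_rows --targets '[{"x": 0,"y": 0,"z": 0.1,"spin": 0,"claw": 55},{"x": 0,"y": 0,"z": 0.2,"spin": 0,"claw": 55},{"x": 0,"y": 0,"z": 0.2,"spin": 0,"claw": 55},{"x": -0.0349,"y": -0.1541,"z": 0,"spin": -0.0262,"claw": 55},{"x": -0.0349,"y": -0.1541,"z": 0,"spin": -0.0262,"claw": 55},{"x": -0.0349,"y": -0.1541,"z": 0,"spin": -0.0262,"claw": 55},{"x": -0.0349,"y": -0.1541,"z": 0,"spin": -0.0262,"claw": 55},{"x": -0.0349,"y": -0.1541,"z": 0,"spin": -0.0262,"claw": 55},{"x": -0.0349,"y": -0.1541,"z": 0,"spin": -0.0262,"claw": 55},{"x": -0.0349,"y": -0.1541,"z": 0,"spin": -0.0262,"claw": 55},{"x": 0,"y": 0,"z": 0,"spin": 0,"claw": 55},{"x": 0,"y": 0,"z": 0,"spin": 0,"claw": 55}]'

```text
time_s: 39.3
ee_pos: [0.51, 0.1712, 0.115]
eef_rot: [3.141, 0.001, 3.122]
force: [0.9, 0.7, -0.9]
grip_width: 0.0641
grip_force: 19.9
```

```bash
python3 - <<'E'
from h import *
o=get_obs();print(o["ee_pos"].round(4),o["eef_rot"].round(3),o["grip_width"])
im,m=shot("wrist","held"); zb=o["ee_pos"][2]-.0155
mk,c,a=blob(im,"foam",proj(m,[.51,.172,zb+.064])[0]); print(c,a,fit(m,mk,SZ["foam"],(.51,.172),zb,[0.]))
E
```

```text
[0.51   0.1712 0.115 ] [3.141e+00 1.000e-03 3.122e+00] 0.06411579047545822
[283.55691091 247.82291579] 11887 (array([ 0.51126804,  0.16840547, -0.00889516]), np.float64(0.9087114053558837))
```

send_rows --targets '[{"x": 0,"y": 0.002,"z": -0.15,"spin": 0,"claw": 55},{"x": 0,"y": 0,"z": -0.1,"spin": 0,"claw": 55},{"x": 0,"y": 0,"z": -0.06,"spin": 0,"claw": 55},{"x": 0,"y": 0,"z": -0.05,"spin": 0,"claw": 55},{"x": 0,"y": 0,"z": -0.04,"spin": 0,"claw": 55},{"x": 0,"y": 0,"z": -0.03,"spin": 0,"claw": 55},{"x": 0,"y": 0,"z": -0.02,"spin": 0,"claw": 55},{"x": 0,"y": 0,"z": 0,"spin": 0,"claw": 55}]'

```text
time_s: 40.15
ee_pos: [0.5096, 0.173, 0.0241]
eef_rot: [3.141, -0.0, 3.125]
force: [-2.6, 0.9, 0.1]
grip_width: 0.0637
grip_force: 20.0
```

send_rows --targets '[{"x": 0,"y": 0,"z": 0,"spin": 0,"claw": 80},{"x": 0,"y": 0,"z": 0,"spin": 0,"claw": 80},{"x": 0,"y": 0,"z": 0,"spin": 0,"claw": 80},{"x": 0,"y": 0,"z": 0,"spin": 0,"claw": 80},{"x": 0,"y": 0,"z": 0.2,"spin": 0,"claw": 80},{"x": 0,"y": 0,"z": 0.2,"spin": 0,"claw": 80},{"x": 0,"y": 0,"z": 0.2,"spin": 0,"claw": 80},{"x": -0.0374,"y": 0.1608,"z": 0.1,"spin": -0.0303,"claw": 80},{"x": -0.0374,"y": 0.1608,"z": 0.1,"spin": -0.0303,"claw": 80},{"x": -0.0374,"y": 0.1608,"z": 0.1,"spin": -0.0303,"claw": 80},{"x": -0.0374,"y": 0.1608,"z": 0,"spin": -0.0303,"claw": 80},{"x": -0.0374,"y": 0.1608,"z": 0,"spin": -0.0303,"claw": 80},{"x": 0,"y": 0,"z": 0,"spin": 0,"claw": 80},{"x": 0,"y": 0,"z": 0,"spin": 0,"claw": 80}]'

```text
time_s: 41.55
ee_pos: [0.4721, 0.3327, 0.204]
eef_rot: [-3.141, -0.0, 2.887]
force: [0.8, 0.5, 1.1]
grip_width: 0.0799
grip_force: 0.0
```

```bash
python3 blk.py cork,.4722,.3338
```

```text
[0.4721 0.3327 0.204 ] [-3.141 -0.     2.887] [ 0.55 -0.77]
cork px [286. 187.] [285. 185.] 1796 pose [ 0.4715  0.3334 -0.2789] IoU 0.88
```

send_rows --force 20 --targets '[{"x": -0.001,"y": 0.004,"z": -0.15,"spin": -0.008,"claw": 80},{"x": 0,"y": 0,"z": -0.2,"spin": 0,"claw": 80},{"x": 0,"y": 0,"z": -0.2,"spin": 0,"claw": 80},{"x": 0,"y": 0,"z": -0.2,"spin": 0,"claw": 80},{"x": 0,"y": 0,"z": -0.2,"spin": 0,"claw": 80},{"x": 0,"y": 0,"z": 0,"spin": 0,"claw": 55},{"x": 0,"y": 0,"z": 0,"spin": 0,"claw": 55},{"x": 0,"y": 0,"z": 0,"spin": 0,"claw": 55},{"x": 0,"y": 0,"z": 0,"spin": 0,"claw": 55},{"x": 0,"y": 0,"z": 0,"spin": 0,"claw": 55}]'

```text
time_s: 42.6
ee_pos: [0.473, 0.3337, 0.0161]
eef_rot: [3.139, 0.002, 2.872]
force: [-0.6, -1.4, 6.9]
grip_width: 0.0634
grip_force: 19.9
```

send_rows --targets '[{"x": 0,"y": 0,"z": 0.1,"spin": 0,"claw": 55},{"x": 0,"y": 0,"z": 0.2,"spin": 0,"claw": 55},{"x": 0,"y": 0,"z": 0.2,"spin": 0,"claw": 55},{"x": 0.0622,"y": -0.1184,"z": 0,"spin": -0.0933,"claw": 55},{"x": 0.0622,"y": -0.1184,"z": 0,"spin": -0.0933,"claw": 55},{"x": 0.0622,"y": -0.1184,"z": 0,"spin": -0.0933,"claw": 55},{"x": 0.0622,"y": -0.1184,"z": 0,"spin": -0.0933,"claw": 55},{"x": 0.0622,"y": -0.1184,"z": 0,"spin": -0.0933,"claw": 55},{"x": 0.0622,"y": -0.1184,"z": 0,"spin": -0.0933,"claw": 55},{"x": 0.0622,"y": -0.1184,"z": 0,"spin": -0.0933,"claw": 55},{"x": 0.0622,"y": -0.1184,"z": 0,"spin": -0.0933,"claw": 55},{"x": 0.0622,"y": -0.1184,"z": 0,"spin": -0.0933,"claw": 55},{"x": 0,"y": 0,"z": 0,"spin": 0,"claw": 55},{"x": 0,"y": 0,"z": 0,"spin": 0,"claw": 55}]'

```text
time_s: 44.0
ee_pos: [0.5841, 0.12, 0.1145]
eef_rot: [3.141, -0.0, 1.555]
force: [-0.3, -0.7, -0.2]
grip_width: 0.064
grip_force: 19.9
```

```bash
python3 - <<'E'
from h import *
o=get_obs();print(o["ee_pos"].round(4),o["eef_rot"].round(3),o["grip_width"])
im,m=shot("wrist"); a=rect(im,m,.068,.46,.64,.03,.25,2000)
hsv=cv2.cvtColor(a,cv2.COLOR_BGR2HSV)
# brass corners of the case lid, right end of the image
k=cv2.inRange(hsv,(18,120,60),(32,255,255)); n,l,st,c=cv2.connectedComponentsWithStats(k)
for i in range(1,n):
    if st[i,4]>60: print("brass x %.4f..%.4f y %.4f..%.4f"%(.46+st[i,1]/2000,.46+(st[i,1]+st[i,3])/2000,.03+st[i,0]/2000,.03+(st[i,0]+st[i,2])/2000))
cv2.imwrite("pics/p3.png",a)
E
```

```text
[0.5841 0.12   0.1145] [ 3.141 -0.     1.555] 0.06404508242292645
brass x 0.4600..0.4680 y 0.0300..0.0360
brass x 0.4890..0.5300 y 0.0940..0.0995
brass x 0.4905..0.6325 y 0.1105..0.2155
brass x 0.5385..0.5535 y 0.1390..0.1540
brass x 0.5480..0.6295 y 0.0300..0.0575
brass x 0.5795..0.6000 y 0.0300..0.0355
brass x 0.5795..0.5955 y 0.0615..0.0825
```

send_rows --targets '[{"x": 0.003,"y": 0,"z": -0.15,"spin": 0,"claw": 55},{"x": 0,"y": 0,"z": -0.1,"spin": 0,"claw": 55},{"x": 0,"y": 0,"z": -0.06,"spin": 0,"claw": 55},{"x": 0,"y": 0,"z": -0.05,"spin": 0,"claw": 55},{"x": 0,"y": 0,"z": -0.04,"spin": 0,"claw": 55},{"x": 0,"y": 0,"z": -0.03,"spin": 0,"claw": 55},{"x": 0,"y": 0,"z": -0.02,"spin": 0,"claw": 55},{"x": 0,"y": 0,"z": 0,"spin": 0,"claw": 55}]'

```text
time_s: 44.85
ee_pos: [0.5849, 0.1202, 0.0244]
eef_rot: [3.141, -0.0, 1.553]
force: [0.4, 0.1, -1.2]
grip_width: 0.0634
grip_force: 19.9
```

send_rows --targets '[{"x": 0,"y": 0,"z": 0,"spin": 0,"claw": 82},{"x": 0,"y": 0,"z": 0,"spin": 0,"claw": 82},{"x": 0,"y": 0,"z": 0,"spin": 0,"claw": 82},{"x": 0,"y": 0,"z": 0,"spin": 0,"claw": 82},{"x": 0,"y": 0,"z": 0.2,"spin": 0,"claw": 82},{"x": 0,"y": 0,"z": 0.2,"spin": 0,"claw": 82},{"x": 0,"y": 0,"z": 0.2,"spin": 0,"claw": 82},{"x": -0.0988,"y": 0.0897,"z": 0.1,"spin": 0.0936,"claw": 82},{"x": -0.0988,"y": 0.0897,"z": 0.1,"spin": 0.0936,"claw": 82},{"x": -0.0988,"y": 0.0897,"z": 0.1,"spin": 0.0936,"claw": 82},{"x": -0.0988,"y": 0.0897,"z": 0,"spin": 0.0936,"claw": 82},{"x": -0.0988,"y": 0.0897,"z": 0,"spin": 0.0936,"claw": 82},{"x": -0.0988,"y": 0.0897,"z": 0,"spin": 0.0936,"claw": 82},{"x": -0.0988,"y": 0.0897,"z": 0,"spin": 0.0936,"claw": 82},{"x": -0.0988,"y": 0.0897,"z": 0,"spin": 0.0936,"claw": 82},{"x": -0.0988,"y": 0.0897,"z": 0,"spin": 0.0936,"claw": 82},{"x": -0.0988,"y": 0.0897,"z": 0,"spin": 0.0936,"claw": 82},{"x": -0.0988,"y": 0.0897,"z": 0,"spin": 0.0936,"claw": 82},{"x": 0,"y": 0,"z": 0,"spin": 0,"claw": 82},{"x": 0,"y": 0,"z": 0,"spin": 0,"claw": 82}]'

```text
time_s: 46.85
ee_pos: [0.3673, 0.3176, 0.2044]
eef_rot: [3.142, 0.0, -3.114]
force: [-0.4, -0.5, 0.7]
grip_width: 0.0822
grip_force: 0.0
```

```bash
python3 blk.py cork,.3676,.3174
```

```text
[0.3673 0.3176 0.2044] [ 3.142  0.    -3.114] [ 0.64 -0.96]
cork px [285. 188.] [284. 185.] 1789 pose [0.3656 0.3168 0.0107] IoU 0.88
```

send_rows --force 20 --targets '[{"x": -0.008,"y": -0.004,"z": -0.15,"spin": -0.008,"claw": 82},{"x": 0,"y": 0,"z": -0.2,"spin": 0,"claw": 82},{"x": 0,"y": 0,"z": -0.2,"spin": 0,"claw": 82},{"x": 0,"y": 0,"z": -0.2,"spin": 0,"claw": 82},{"x": 0,"y": 0,"z": -0.2,"spin": 0,"claw": 82},{"x": 0,"y": 0,"z": 0,"spin": 0,"claw": 55},{"x": 0,"y": 0,"z": 0,"spin": 0,"claw": 55},{"x": 0,"y": 0,"z": 0,"spin": 0,"claw": 55},{"x": 0,"y": 0,"z": 0,"spin": 0,"claw": 55},{"x": 0,"y": 0,"z": 0,"spin": 0,"claw": 55}]'

```text
time_s: 47.9
ee_pos: [0.3668, 0.3173, 0.016]
eef_rot: [3.14, 0.003, -3.125]
force: [0.9, -0.9, 8.5]
grip_width: 0.0638
grip_force: 20.0
```

send_rows --targets '[{"x": 0,"y": 0,"z": 0.1,"spin": 0,"claw": 55},{"x": 0,"y": 0,"z": 0.2,"spin": 0,"claw": 55},{"x": 0,"y": 0,"z": 0.2,"spin": 0,"claw": 55},{"x": 0.081,"y": -0.1721,"z": 0,"spin": -0.0028,"claw": 55},{"x": 0.081,"y": -0.1721,"z": 0,"spin": -0.0028,"claw": 55},{"x": 0.081,"y": -0.1721,"z": 0,"spin": -0.0028,"claw": 55},{"x": 0.081,"y": -0.1721,"z": 0,"spin": -0.0028,"claw": 55},{"x": 0.081,"y": -0.1721,"z": 0,"spin": -0.0028,"claw": 55},{"x": 0.081,"y": -0.1721,"z": 0,"spin": -0.0028,"claw": 55},{"x": 0.081,"y": -0.1721,"z": 0,"spin": -0.0028,"claw": 55},{"x": 0.081,"y": -0.1721,"z": 0,"spin": -0.0028,"claw": 55},{"x": 0,"y": 0,"z": 0,"spin": 0,"claw": 55},{"x": 0,"y": 0,"z": 0,"spin": 0,"claw": 55}]'

```text
time_s: 49.2
ee_pos: [0.4953, 0.041, 0.1147]
eef_rot: [3.141, 0.0, 3.121]
force: [0.6, 0.4, 0.2]
grip_width: 0.0636
grip_force: 20.0
```

```bash
python3 - <<'E'
from h import *
o=get_obs();print(o["ee_pos"].round(4),o["eef_rot"].round(3),o["grip_width"])
im,m=shot("side","s9"); 
im,m=shot("wrist","p4")
zb=o["ee_pos"][2]-.0155; print(proj(m,[.4964,.042,zb+.064]))
u=[(c,cv2.cvtColor(im,cv2.COLOR_BGR2HSV)[int(c[1]),int(c[0])]) for c in proj(m,[[.4954+d,.042,zb+.064] for d in (-.016,-.012,-.004,.004,.012,.016)])]; print(u)
E
```

```text
[0.4953 0.041  0.1147] [3.141 0.    3.121] 0.06362502928392065
[[287.78635745 260.80164114]]
[(array([287.27218613, 231.96219781]), array([ 15, 163,  80], dtype=uint8)), (array([287.39544607, 238.87574576]), array([ 16, 166, 100], dtype=uint8)), (array([287.63772946, 252.46522011]), array([ 16, 168, 109], dtype=uint8)), (array([287.87452413, 265.74683759]), array([ 16, 170,  99], dtype=uint8)), (array([288.10601453, 278.73094234]), array([ 17, 168, 213], dtype=uint8)), (array([288.21982601, 285.11453398]), array([ 18, 154, 245], dtype=uint8))]
```

send_rows --targets '[{"x": 0.003,"y": 0.003,"z": -0.15,"spin": 0,"claw": 55},{"x": 0,"y": 0,"z": -0.1,"spin": 0,"claw": 55},{"x": 0,"y": 0,"z": -0.06,"spin": 0,"claw": 55},{"x": 0,"y": 0,"z": -0.05,"spin": 0,"claw": 55},{"x": 0,"y": 0,"z": -0.04,"spin": 0,"claw": 55},{"x": 0,"y": 0,"z": -0.03,"spin": 0,"claw": 55},{"x": 0,"y": 0,"z": -0.02,"spin": 0,"claw": 55},{"x": 0,"y": 0,"z": 0,"spin": 0,"claw": 55}]'

```text
time_s: 50.1
ee_pos: [0.4961, 0.042, 0.0243]
eef_rot: [3.141, 0.0, 3.123]
force: [-0.1, 0.4, -0.2]
grip_width: 0.064
grip_force: 20.0
```

Now I'll release, rise to the overview pose, and check everything.

send_rows --targets '[{"x": 0,"y": 0,"z": 0,"spin": 0,"claw": 80},{"x": 0,"y": 0,"z": 0,"spin": 0,"claw": 80},{"x": 0,"y": 0,"z": 0,"spin": 0,"claw": 80},{"x": 0,"y": 0,"z": 0,"spin": 0,"claw": 80},{"x": 0,"y": 0,"z": 0.2,"spin": 0,"claw": 80},{"x": 0,"y": 0,"z": 0.2,"spin": 0,"claw": 80},{"x": 0,"y": 0,"z": 0.2,"spin": 0,"claw": 94},{"x": 0.12,"y": -0.02,"z": 0.15,"spin": 0,"claw": 94},{"x": 0.12,"y": -0.02,"z": 0.15,"spin": 0,"claw": 94},{"x": 0.12,"y": -0.02,"z": 0.15,"spin": 0,"claw": 94},{"x": 0.12,"y": -0.02,"z": 0.15,"spin": 0,"claw": 94},{"x": 0,"y": 0,"z": 0,"spin": 0,"claw": 94},{"x": 0,"y": 0,"z": 0,"spin": 0,"claw": 94}]'

```text
time_s: 51.4
ee_pos: [0.5919, 0.0259, 0.2637]
eef_rot: [-3.142, -0.0, 3.123]
force: [-0.3, 0.5, -1.3]
grip_width: 0.0943
grip_force: 0.0
```

```bash
python3 - <<'E'
from h import *
o=get_obs();print(o["ee_pos"].round(4),o["force"].round(1))
im,m=shot("wrist","end"); s,ms=shot("side","ends"); t,_=shot("top","endt"); t0=cv2.imread("pics/top0.png")
d=cv2.absdiff(t,t0).max(2)>60
for n,(u,v) in dict(dye=(445,178),jar=(91,186),tape=(121,267),awl=(435,272),mug=(464,226)).items(): print(n,d[v-14:v+14,u-14:u+14].mean().round(3))
a=rect(im,m,.07,.45,.65,-.19,.23,1900)
cv2.imwrite("pics/end_r.png",a)
print(a.shape)
E
```

```text
[0.5919 0.0259 0.2637] [-0.3  0.5 -1.3]
dye 0.0
jar 0.0
tape 0.0
awl 0.0
mug 0.0
(380, 798, 3)
```

View pics/end_r.png

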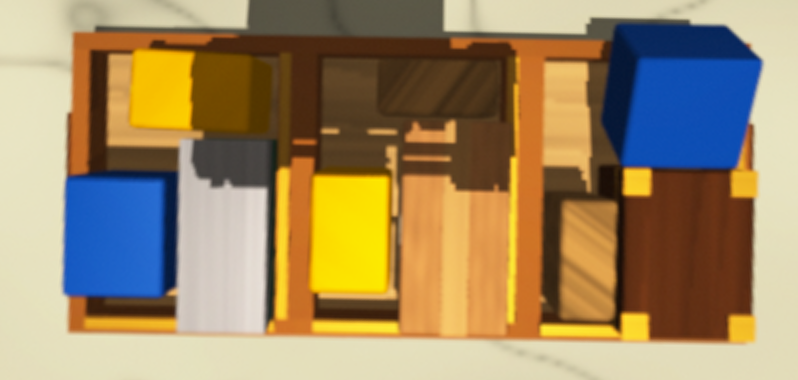

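Most of the layout is right: tin with pine and foam, carton with cork and pine, case with cork. The case's near foam at (685,95) sits high or tilted and overlaps the rim. I'll measure its full pose from three cameras.

```bash
cat > pose6.py <<'E'
from h import *
from scipy.spatial.transform import Rotation as R
HS["foam"]=((100,110,25),(125,255,255))
V=[]
for n in ("wrist","top","side"):
    im,m=shot(n,"p6"+n); mk,c,a=blob(im,"foam",proj(m,[.51,.172,.06])[0]); V.append((m,mk.astype(np.float32)))
    h=cv2.approxPolyDP(cv2.convexHull(np.argwhere(mk)[:,::-1].astype(np.int32)),1.5,True)[:,0]; print(n,c.round(),a,h.tolist())
b=np.array([[x,y,z] for x in(-.5,.5) for y in(-.5,.5) for z in(-.5,.5)])*SZ["foam"]
def cost(q,full=False):
    P=R.from_rotvec(q[3:]*.1).apply(b)+q[:3]*.01; cs=[]
    for m,d in V:
        h=cv2.convexHull((proj(m,P)*16).astype(np.int32)); k=np.zeros(d.shape,np.uint8); cv2.fillConvexPoly(k,h,255,cv2.LINE_AA,4); k=k/255.
        cs.append(1-np.minimum(k,d).sum()/np.maximum(k,d).sum())
    return cs if full else sum(cs[:2])+.5*cs[2]
best=None
for rx in(-.3,0,.3):
  for ry in(-.4,0,.4):
    for rz in (-.3,0,.3):
      for z in (.04,.065):
        q=np.array([51,17.2,z*1000,rx*100,ry*100,rz*100])/10
        r=minimize(cost,q,method="Nelder-Mead",options=dict(initial_simplex=np.vstack([q,q+np.diag([1,1,1,2,2,2])]),maxfev=500))
        if best is None or r.fun<best.fun: best=r
q=best.x; Rm=R.from_rotvec(q[3:]*.1).as_matrix()
print("pos",(q[:3]*.01).round(4),"R",Rm.round(2).tolist(),"IoU",1-np.array(cost(q,True)))
E
python3 pose6.py
```

```text
wrist [401. 105.] 3911 [[423, 73], [437, 88], [423, 135], [421, 137], [374, 137], [367, 114], [375, 73]]
top [208. 211.] 348 [[215, 198], [212, 226], [204, 226], [201, 215], [203, 199]]
side [251. 173.] 577 [[266, 174], [259, 185], [256, 186], [241, 182], [237, 171], [243, 159], [261, 163]]
pos [0.051  0.0172 0.04  ] R [[0.88, 0.34, -0.33], [-0.22, 0.91, 0.34], [0.42, -0.22, 0.88]] IoU [0. 0. 0.]
```

```bash
sed -i 's/np.array(\[51,17.2,z\*1000,rx\*100,ry\*100,rz\*100\])\/10/np.array([51,17.2,z*100,rx*10,ry*10,rz*10])/; s/return cs if full else sum(cs\[:2\])+.5\*cs\[2\]/return cs if full else cs[0]+cs[2]/' pose6.py; python3 pose6.py
```

```text
wrist [400. 104.] 3922 [[423, 73], [437, 88], [437, 92], [422, 136], [374, 136], [367, 119], [375, 73]]
top [208. 211.] 348 [[215, 198], [212, 226], [203, 226], [201, 215], [203, 199]]
side [251. 173.] 577 [[266, 174], [259, 185], [256, 186], [241, 182], [237, 171], [243, 159], [261, 163]]
pos [0.4995 0.1738 0.0523] R [[0.35, -0.07, -0.93], [0.67, 0.72, 0.2], [0.65, -0.69, 0.3]] IoU [0.89819974 0.39909351 0.86788786]
```

```bash
python3 - <<'E'
from h import *
def ext(a,n):
    k=cv2.inRange(cv2.cvtColor(a,cv2.COLOR_BGR2HSV),(100,110,25),(125,255,255)); cnt,l,st,c=cv2.connectedComponentsWithStats(k)
    for i in range(1,cnt):
        if st[i,4]>300: print(n,"x %.3f..%.3f y %.3f..%.3f"%(.46+st[i,1]/2000,.46+(st[i,1]+st[i,3])/2000,.03+st[i,0]/2000,.03+(st[i,0]+st[i,2])/2000),st[i,4])
ext(cv2.imread("pics/p3.png"),"p3")
im=cv2.imread("pics/end.png"); m=camera_model("wrist")
ext(rect(im,m,.068,.46,.64,.03,.25,2000),"end")
def asc(im,x0,x1,y0,y1,s):
    h=cv2.cvtColor(cv2.GaussianBlur(im,(3,3),0),cv2.COLOR_BGR2HSV)
    for y in range(y0,y1,s): print("%3d "%y+"".join(chr(65+int(h[y,x,2])//12) if 100<=h[y,x,0]<=125 and h[y,x,1]>110 else "." for x in range(x0,x1,s)))
asc(im,360,445,68,142,2)
asc(cv2.imread("pics/ends.png"),232,272,155,190,1)
E
```

```text
p3 x 0.469..0.540 y 0.136..0.204 18270
end x 0.462..0.539 y 0.128..0.212 22043
 68 ...........................................
 70 ...........................................
 72 ........GHHHHHHHHHHHHHHHIIIIIIII...........
 74 ........GHHHHHHHHHHHHHHHHHHHHHHHH..........
 76 .......EFGHHHHHHHHHHHHHHHHHHHHHHHH.........
 78 .......EEFHHHHHHHHHHHHHHHHHHHHHHHHI........
 80 .......EEFGHHHHHHHHHHHHHHHHHHHHHHHHI.......
 82 .......EEEFHHHHHHHHHHHHHHHHHHHHHHHHHH......
 84 .......EEEFGHHHHHHHHHHHHHHHHHHHHIIIIII.....
 86 .......EEEEFHIIIIJJJJJJJJJJJJJJJJJJJJJK....
 88 ......EEEEEFJMNNNNNNNNNNNNNNNNNNNNOOOOO....
 90 ......EEEEEGLOOOOOOOOPOPPPPPPPPOOOOOOOO....
 92 ......EEEEEHMOPPPPPPPPPPPPPPPPPPPOOOOOO....
 94 ......EEEEEINPPPPPPPPPPPPPPPPPPPPPOOOOO....
 96 ......EEEEFJOPPPPPPPPPPPPPPPPPPPPOOOOO.....
 98 ......EEEEFKOPPPPPPPPPPPPPPPPPPOOOOOOO.....
100 .....EEEEEGLOPPPPPPPPPPPPPPPPPOOOOOOOO.....
102 .....EEEEEHMPPPPPPPPPPPPPPPPPOOOOOOOO......
104 .....EEEEEINPPPPPPPPPPPPPOOOPOOOOOOOO......
106 .....EEEEFJOPPPPPPPPPPPPPPPPPOOOOOOOO......
108 .....EEEEFLOPPPPPPPPPPPPPPOPOOOOOOOO.......
110 ....EEEEE
[... 1629 characters left out ...]
FFFFFFFFFFFFFGGGHHHG.....
175 .......HHHHHHGGFFFFFFFFFFFFFFFFGGF......
176 .......HHHHHGGFFFFFFFFFFFFFFFFFFF.......
177 .......HHHHHGGFFFFFFFFFFFFFFFFFFE.......
178 ........HHHGGFFFFFFFFFFFFFFFFFFFE.......
179 ........GHHGGFFFFFFFFFFFFFFFFFFE........
180 ........GHGGFFFFFFFFFFFFFFFFFFF.........
181 ........FGGGFFFFFFFFFFFFFFFFFF..........
182 .........FFFFFFFFFFFFFFFFFFFF...........
183 ...........FFFFFFFFFFFFFFFFF............
184 .................FFFFFFFFFFF............
185 .....................FFFFFF.............
186 .........................FF.............
187 ........................................
188 ........................................
189 ........................................
```

```bash
python3 - <<'E'
from h import *
import json
m=camera_model("wrist"); K=np.array([[f(m),0,m["cx"]],[0,f(m),m["cy"]],[0,0,1]])
uv=np.float32([(383,87),(438,87),(422.5,136.5),(375,136.5),(375,71.5),(424,71.5),(366,116)])
s=np.array([(-1,-1,1),(-1,1,1),(1,1,1),(1,-1,1),(-1,-1,-1),(-1,1,-1),(1,-1,-1)])/2
for d in ((.054,.064,.064),(.064,.054,.064),(.064,.064,.054)):
    P=s*(np.array(d)-.002)
    ok,r,t=cv2.solvePnP(P,uv,K,None,flags=cv2.SOLVEPNP_SQPNP); ok,r,t=cv2.solvePnP(P,uv,K,None,r,t,True)
    e=cv2.projectPoints(P,r,t,K,None)[0][:,0]-uv
    Rw=m["T"][:3,:3]@cv2.Rodrigues(r)[0]; c=m["T"][:3,:3]@t[:,0]+m["T"][:3,3]
    print(d,"rms",np.sqrt((e**2).mean()).round(2),"c",c.round(4)); print(Rw.round(2)); print("corners z",((P@Rw.T)+c).round(3).tolist())
E
```

```text
(0.054, 0.064, 0.064) rms 2.21 c [0.4984 0.1648 0.0715]
[[ 0.92  0.05  0.38]
 [-0.02  1.   -0.08]
 [-0.38  0.06  0.92]]
corners z [[0.485, 0.132, 0.108], [0.488, 0.194, 0.112], [0.536, 0.193, 0.092], [0.533, 0.131, 0.088], [0.461, 0.137, 0.051], [0.464, 0.199, 0.055], [0.509, 0.136, 0.031]]
(0.064, 0.054, 0.064) rms 2.25 c [0.4995 0.1638 0.0729]
[[ 0.92  0.04  0.4 ]
 [-0.01  1.   -0.09]
 [-0.4   0.08  0.91]]
corners z [[0.482, 0.135, 0.112], [0.485, 0.187, 0.116], [0.541, 0.187, 0.091], [0.539, 0.135, 0.087], [0.458, 0.141, 0.055], [0.46, 0.193, 0.059], [0.515, 0.14, 0.03]]
(0.064, 0.064, 0.054) rms 0.58 c [0.4984 0.1719 0.0507]
[[ 0.89  0.02  0.46]
 [-0.01  1.   -0.02]
 [-0.46  0.01  0.89]]
corners z [[0.482, 0.141, 0.087], [0.483, 0.203, 0.088], [0.538, 0.202, 0.06], [0.537, 0.14, 0.059], [0.458, 0.142, 0.041], [0.46, 0.204, 0.042], [0.513, 0.141, 0.013]]
```

The PnP fit is good (0.6 px rms). The foam has tipped over: its 54 mm axis points 27° off vertical, it leans on the near rim, and its centre is at (.498, .172, .051). The likely cause is the near finger opening after the cork was placed.

My plan is to grip it lightly near its raised near edge so it swings upright, then stand it on the bench in front of the tray.

send_rows --force 5 --targets '[{"x": -0.14,"y": 0.18,"z": 0,"spin": 0,"claw": 84},{"x": -0.14,"y": 0.18,"z": 0,"spin": 0,"claw": 84},{"x": -0.14,"y": 0.18,"z": 0,"spin": 0,"claw": 84},{"x": -0.15,"y": 0.19,"z": 0,"spin": 0,"claw": 80},{"x": 0,"y": 0,"z": -0.2,"spin": 0,"claw": 80},{"x": 0,"y": 0,"z": -0.2,"spin": 0,"claw": 80},{"x": 0,"y": 0,"z": -0.2,"spin": 0,"claw": 80},{"x": 0,"y": 0,"z": -0.2,"spin": 0,"claw": 80},{"x": 0,"y": 0,"z": -0.2,"spin": 0,"claw": 80},{"x": 0,"y": 0,"z": -0.15,"spin": 0,"claw": 80},{"x": 0,"y": 0,"z": -0.1,"spin": 0,"claw": 80},{"x": 0,"y": 0,"z": 0,"spin": 0,"claw": 55},{"x": 0,"y": 0,"z": 0,"spin": 0,"claw": 55},{"x": 0,"y": 0,"z": 0,"spin": 0,"claw": 55},{"x": 0,"y": 0,"z": 0,"spin": 0,"claw": 55},{"x": 0,"y": 0,"z": 0,"spin": 0,"claw": 55}]'

```text
time_s: 53.45
ee_pos: [0.4785, 0.1721, 0.0152]
eef_rot: [3.141, 0.002, 3.123]
force: [0.3, 0.5, 2.8]
grip_width: 0.0636
grip_force: 5.0
```

send_rows --force 4 --targets '[{"x": 0,"y": 0,"z": 0.05,"spin": 0,"claw": 55},{"x": 0,"y": 0,"z": 0.1,"spin": 0,"claw": 55},{"x": 0,"y": 0,"z": 0.1,"spin": 0,"claw": 55},{"x": 0,"y": 0,"z": 0.15,"spin": 0,"claw": 55},{"x": 0,"y": 0,"z": 0.15,"spin": 0,"claw": 55},{"x": -0.1,"y": 0,"z": 0,"spin": 0,"claw": 55},{"x": -0.15,"y": 0,"z": 0,"spin": 0,"claw": 55},{"x": -0.15,"y": 0,"z": 0,"spin": 0,"claw": 55},{"x": -0.1,"y": 0,"z": 0,"spin": 0,"claw": 55},{"x": 0,"y": 0,"z": 0,"spin": 0,"claw": 55},{"x": 0,"y": 0,"z": 0,"spin": 0,"claw": 55}]'

```text
time_s: 54.55
ee_pos: [0.3785, 0.1721, 0.1251]
eef_rot: [3.141, 0.002, 3.123]
force: [-0.3, 0.0, -1.3]
grip_width: 0.0642
grip_force: 4.0
```

```bash
cat > tilt.py <<'E'
from h import *
from scipy.spatial.transform import Rotation as R
o=get_obs(); e=o["ee_pos"]; print(e.round(4),o["grip_width"],o["grip_force"])
V=[]
for n in ("side","top"):
    im,m=shot(n,"t"+n); k=cv2.inRange(cv2.cvtColor(im,cv2.COLOR_BGR2HSV),(100,110,25),(125,255,255))
    uv=proj(m,e+[0,0,.03])[0]; nn,l,st,c=cv2.connectedComponentsWithStats(k)
    i=min((i for i in range(1,nn) if st[i,4]>80),key=lambda i:np.hypot(*(c[i]-uv))); V.append((m,(l==i).astype(np.float32))); print(n,uv.round(),c[i].round(),st[i])
b=np.array([[x,y,z] for x in(-.5,.5) for y in(-.5,.5) for z in(-.5,.5)])*SZ["foam"]
def cost(q):   # q: x,z (cm), tilt about y of the 54-axis up from horizontal (0.1 rad)
    P=R.from_euler("y",-q[2]*.1).apply(b)@R.from_euler("z",-.018).as_matrix().T+[q[0]*.01,e[1],q[1]*.01]; t=0
    for m,d in V[:1]:
        h=cv2.convexHull((proj(m,P)*16).astype(np.int32)); k=np.zeros(d.shape,np.uint8); cv2.fillConvexPoly(k,h,255,cv2.LINE_AA,4); k=k/255.
        t+=1-np.minimum(k,d).sum()/np.maximum(k,d).sum()
    return t
for t0 in (-.4,0,.4,.8,1.2,1.57):
    q=np.array([e[0]*100,e[2]*100+3,t0*10]); r=minimize(cost,q,method="Nelder-Mead",options=dict(initial_simplex=np.vstack([q,q+np.diag([1,1,2])])))
    print("tilt of 54-axis %.2f -> %.2f  x %.4f z %.4f IoU %.2f"%(t0,r.x[2]*.1,r.x[0]*.01,r.x[1]*.01,1-r.fun))
E
python3 tilt.py
```

```text
[0.3785 0.1721 0.1251] 0.06421668516676743 3.996630236506462
side [208. 150.] [218. 147.] [201 133  29  28 415]
top [208. 251.] [319. 186.] [310 174  19  26 479]
tilt of 54-axis -0.40 -> -0.54  x 0.3949 z 0.1604 IoU 0.48
tilt of 54-axis 0.00 -> -0.32  x 0.3983 z 0.1673 IoU 0.48
tilt of 54-axis 0.40 -> 0.71  x 0.4027 z 0.1610 IoU 0.49
tilt of 54-axis 0.80 -> 0.72  x 0.4022 z 0.1613 IoU 0.49
tilt of 54-axis 1.20 -> 0.70  x 0.4030 z 0.1610 IoU 0.49
tilt of 54-axis 1.57 -> 1.62  x 0.3991 z 0.1586 IoU 0.50
```

The block is held but hasn't swung, with its centre still about 22 mm ahead of the grip. I'll go lower, drop the grip to 3 N and shake gently so gravity turns it.

send_rows --force 3 --targets '[{"x": 0,"y": 0,"z": -0.15,"spin": 0,"claw": 55},{"x": 0,"y": 0,"z": 0.15,"spin": 0,"claw": 55},{"x": 0,"y": 0,"z": -0.2,"spin": 0,"claw": 55},{"x": 0,"y": 0,"z": 0.2,"spin": 0,"claw": 55},{"x": 0,"y": 0,"z": -0.2,"spin": 0,"claw": 55},{"x": 0,"y": 0,"z": 0.2,"spin": 0,"claw": 55},{"x": 0,"y": 0,"z": -0.2,"spin": 0,"claw": 55},{"x": 0,"y": 0,"z": 0.2,"spin": 0,"claw": 55},{"x": 0,"y": 0,"z": -0.2,"spin": 0,"claw": 55},{"x": 0,"y": 0,"z": 0.2,"spin": 0,"claw": 55},{"x": 0,"y": 0,"z": 0,"spin": 0,"claw": 55},{"x": 0,"y": 0,"z": 0,"spin": 0,"claw": 55}]'

```text
time_s: 55.85
ee_pos: [0.3788, 0.172, 0.1246]
eef_rot: [3.141, 0.001, 3.123]
force: [0.2, -0.4, -0.1]
grip_width: 0.0643
grip_force: 3.0
```

```bash
python3 tilt.py; python3 - <<'E'
from h import *
im=cv2.imread("pics/tside.png"); h=cv2.cvtColor(im,cv2.COLOR_BGR2HSV)
for y in range(125,172): print("%3d "%y+"".join(chr(65+int(h[y,x,2])//12) if 100<=h[y,x,0]<=125 and h[y,x,1]>90 else ("." if h[y,x,2]>120 else ",") for x in range(190,240)))
E
```

```text
[0.3788 0.172  0.1246] 0.06425329888460812 3.000018931925297
side [208. 150.] [216. 149.] [200 135  30  29 417]
top [208. 251.] [319. 186.] [310 174  19  26 479]
tilt of 54-axis -0.40 -> -1.19  x 0.3985 z 0.1577 IoU 0.51
tilt of 54-axis 0.00 -> -0.40  x 0.3932 z 0.1515 IoU 0.48
tilt of 54-axis 0.40 -> 0.59  x 0.3992 z 0.1572 IoU 0.51
tilt of 54-axis 0.80 -> 0.63  x 0.4002 z 0.1557 IoU 0.51
tilt of 54-axis 1.20 -> 0.59  x 0.3992 z 0.1574 IoU 0.51
tilt of 54-axis 1.57 -> 1.68  x 0.3972 z 0.1530 IoU 0.50
125 .....,,,,,,,,,,,,,,,,,,,,,,,,,,,,,.............,,,
126 ......,,,,,,,,,,,,,,,,,,,,,,,,,,,,.............,,,
127 .......,,,,,,,,,,,,,,,,,,,,,,,,,,,............,,,,
128 .......,,,,,,,,,,,,,,,,,,,,,,,,,,,...........,,,,,
129 .......,,,,,,,,,,,,,,,,,,,,,,,,..............,,,,,
130 .......,,,,,,,,,,,,,,,,,,....................,,,,,
131 .......,,,,,,,,,,,,,,,.........................,,,
132 ........,,,,,,,,,,,,,,............................
133 ...........,,,,,,,,,,,,...........................
134 ............,,,,,,,,,,,L..........................
135 ............,,,,,,,,,,,KMM.............
[... 1291 characters left out ...]
........,,FFFFFFFFFFFFFF,,..............
160 ....................,,FFFFFFFFFFF,,...............
161 ......................,,,FFFFFFFG,................
162 ........................,,,FFFFF,.................
163 ..........................,,,FF,,.................
164 .............................,,,..................
165 ..................................................
166 ..................................................
167 ..................................................
168 ..................................................
169 ..................................................
170 ..................................................
171 ..................................................
```

```bash
cat > face.py <<'E'
from h import *
def yplane(m,uv,y):
    T=m["T"]; uv=np.atleast_2d(uv); d=np.c_[(uv[:,0]-m["cx"])/f(m),(uv[:,1]-m["cy"])/f(m),np.ones(len(uv))]@T[:3,:3].T
    return T[:3,3]+d*((y-T[1,3])/d[:,1])[:,None]
def face(y,im,dark=(50,85)):
    """-y face of the held foam in the side view: fit of a 54x64 rectangle in the plane y to the dark-blue pixels"""
    m=camera_model("side"); h=cv2.cvtColor(im,cv2.COLOR_BGR2HSV)
    k=cv2.inRange(h,(100,90,dark[0]),(125,255,dark[1])); return m,k
E
python3 - <<'E'
from face import *
m=camera_model("side")
P=yplane(m,[(230,150.5),(221.5,164),(199,153),(199,146.5),(214,144.5)],.140)
print(P.round(4)); 
d=P[0]-P[1]; print("far edge n",d.round(4),np.hypot(d[0],d[2]).round(4),"tilt",np.degrees(np.arctan2(d[2],d[0])).round(1))
d=P[1]-P[2]; print("bottom edge",d.round(4),np.hypot(d[0],d[2]).round(4),np.degrees(np.arctan2(d[2],d[0])).round(1))
E
```

```text
[[0.4329 0.14   0.1639]
 [0.407  0.14   0.1254]
 [0.3497 0.14   0.1719]
 [0.3517 0.14   0.1914]
 [0.3912 0.14   0.1903]]
far edge n [0.0259 0.     0.0385] 0.0464 tilt 56.1
bottom edge [ 0.0573  0.     -0.0465] 0.0738 -39.1
```

The foam's tilt went from 63° to about 53°, so the shaking works. Repeating.

send_rows --force 3 --targets '[{"x": 0,"y": 0,"z": -0.24,"spin": 0,"claw": 55},{"x": 0,"y": 0,"z": 0.24,"spin": 0,"claw": 55},{"x": 0,"y": 0,"z": -0.24,"spin": 0,"claw": 55},{"x": 0,"y": 0,"z": 0.24,"spin": 0,"claw": 55},{"x": 0,"y": 0,"z": -0.24,"spin": 0,"claw": 55},{"x": 0,"y": 0,"z": 0.24,"spin": 0,"claw": 55},{"x": 0,"y": 0,"z": -0.24,"spin": 0,"claw": 55},{"x": 0,"y": 0,"z": 0.24,"spin": 0,"claw": 55},{"x": 0,"y": 0,"z": -0.24,"spin": 0,"claw": 55},{"x": 0,"y": 0,"z": 0.24,"spin": 0,"claw": 55},{"x": 0,"y": 0,"z": -0.24,"spin": 0,"claw": 55},{"x": 0,"y": 0,"z": 0.24,"spin": 0,"claw": 55},{"x": 0,"y": 0,"z": -0.24,"spin": 0,"claw": 55},{"x": 0,"y": 0,"z": 0.24,"spin": 0,"claw": 55},{"x": 0,"y": 0,"z": -0.24,"spin": 0,"claw": 55},{"x": 0,"y": 0,"z": 0.24,"spin": 0,"claw": 55},{"x": 0,"y": 0,"z": 0,"spin": 0,"claw": 55},{"x": 0,"y": 0,"z": 0,"spin": 0,"claw": 55}]'

```text
time_s: 57.75
ee_pos: [0.3783, 0.172, 0.1245]
eef_rot: [3.141, 0.001, 3.123]
force: [-0.1, -0.2, -1.4]
grip_width: 0.0639
grip_force: 3.0
```

```bash
cat > asc.py <<'E'
from h import *
o=get_obs(); e=o["ee_pos"]; print(e.round(4),o["grip_width"],o["grip_force"])
im,m=shot("side","as%d"%int(o["time_s"]*10)); h=cv2.cvtColor(im,cv2.COLOR_BGR2HSV); u,v=proj(m,e+[0,0,.03])[0].astype(int)
print("x from",u-20)
for y in range(v-20,v+35): print("%3d "%y+"".join(chr(65+int(h[y,x,2])//12) if 100<=h[y,x,0]<=125 and h[y,x,1]>90 else "." for x in range(u-20,u+35)))
E
python3 asc.py
```

```text
[0.3783 0.172  0.1245] 0.06392424611160771 3.000001721084118
x from 187
130 .......................................................
131 .......................................................
132 .......................................................
133 .......................................................
134 .......................................................
135 .......................................................
136 ..........................K............................
137 ................E.........KLM..........................
138 ................FF........JLLL.........................
139 ................FF........JLLLL........................
140 ...............GFF........JLLLLL.......................
141 ..............HGFF........JLLLLLLL.....................
142 .............IIGFF........JLLLLLLLL....................
143 ............IIHGFF.........KLLLLLLLL...................
144 ...........IHGFFFF.........IKLLLLLLLL..................
145 ..........IHGFFFFF.........GHJKLLLLLLL.................
146 ...........GFFFFFF..........GHJKLLLLLL.................
147 ....
[... 1571 characters left out ...]
........................................
174 .......................................................
175 .......................................................
176 .......................................................
177 .......................................................
178 .......................................................
179 .......................................................
180 .......................................................
181 .......................................................
182 .......................................................
183 .......................................................
184 .......................................................
```

send_rows --force 3 --targets '[{"x": 0,"y": 0,"z": -0.24,"spin": 0,"claw": 55},{"x": 0,"y": 0,"z": 0.24,"spin": 0,"claw": 55},{"x": 0,"y": 0,"z": -0.24,"spin": 0,"claw": 55},{"x": 0,"y": 0,"z": 0.24,"spin": 0,"claw": 55},{"x": 0,"y": 0,"z": -0.24,"spin": 0,"claw": 55},{"x": 0,"y": 0,"z": 0.24,"spin": 0,"claw": 55},{"x": 0,"y": 0,"z": -0.24,"spin": 0,"claw": 55},{"x": 0,"y": 0,"z": 0.24,"spin": 0,"claw": 55},{"x": 0,"y": 0,"z": -0.24,"spin": 0,"claw": 55},{"x": 0,"y": 0,"z": 0.24,"spin": 0,"claw": 55},{"x": 0,"y": 0,"z": -0.24,"spin": 0,"claw": 55},{"x": 0,"y": 0,"z": 0.24,"spin": 0,"claw": 55},{"x": 0,"y": 0,"z": -0.24,"spin": 0,"claw": 55},{"x": 0,"y": 0,"z": 0.24,"spin": 0,"claw": 55},{"x": 0,"y": 0,"z": -0.24,"spin": 0,"claw": 55},{"x": 0,"y": 0,"z": 0.24,"spin": 0,"claw": 55},{"x": 0,"y": 0,"z": -0.24,"spin": 0,"claw": 55},{"x": 0,"y": 0,"z": 0.24,"spin": 0,"claw": 55},{"x": 0,"y": 0,"z": 0,"spin": 0,"claw": 55}]'

```text
time_s: 59.7
ee_pos: [0.379, 0.1723, 0.1262]
eef_rot: [3.141, 0.002, 3.123]
force: [0.8, 0.4, -0.4]
grip_width: 0.0641
grip_force: 3.0
```

```bash
cat > ang.py <<'E'
from face import *
import sys,glob
o=get_obs(); e=o["ee_pos"]; print(e.round(4),o["grip_width"],o["grip_force"])
ims=[cv2.imread(p) for p in sys.argv[1:]]+[shot("side","an%d"%int(o["time_s"]*10))[0]]
for im in ims:
    m,k=face(0,im); u,v=proj(m,e+[0,0,.03])[0].astype(int); q=np.argwhere(k>0)[:,::-1]; q=q[(abs(q-[u+7,v+5])<[35,40]).all(1)]
    P=yplane(m,q,e[1]-.032)[:,[0,2]].astype(np.float32)*1000
    (cx,cz),(w,h),a=cv2.minAreaRect(P); print(len(q),"centre x %.0f z %.0f"%(cx,cz),"w %.0f h %.0f angle %.1f"%(w,h,a))
E
python3 ang.py pics/tside.png pics/as577.png
```

```text
[0.379  0.1723 0.1262] 0.06411712863749684 2.9999513179063797
288 centre x 383 z 171 w 47 h 88 angle 48.3
305 centre x 378 z 170 w 45 h 89 angle 42.1
324 centre x 377 z 170 w 45 h 92 angle 34.5
```

send_rows --force 3 --targets '[{"x": 0,"y": 0,"z": -0.24,"spin": 0,"claw": 55},{"x": 0,"y": 0,"z": 0.24,"spin": 0,"claw": 55},{"x": 0,"y": 0,"z": -0.24,"spin": 0,"claw": 55},{"x": 0,"y": 0,"z": 0.24,"spin": 0,"claw": 55},{"x": 0,"y": 0,"z": -0.24,"spin": 0,"claw": 55},{"x": 0,"y": 0,"z": 0.24,"spin": 0,"claw": 55},{"x": 0,"y": 0,"z": -0.24,"spin": 0,"claw": 55},{"x": 0,"y": 0,"z": 0.24,"spin": 0,"claw": 55},{"x": 0,"y": 0,"z": -0.24,"spin": 0,"claw": 55},{"x": 0,"y": 0,"z": 0.24,"spin": 0,"claw": 55},{"x": 0,"y": 0,"z": -0.24,"spin": 0,"claw": 55},{"x": 0,"y": 0,"z": 0.24,"spin": 0,"claw": 55},{"x": 0,"y": 0,"z": -0.24,"spin": 0,"claw": 55},{"x": 0,"y": 0,"z": 0.24,"spin": 0,"claw": 55},{"x": 0,"y": 0,"z": -0.24,"spin": 0,"claw": 55},{"x": 0,"y": 0,"z": 0.24,"spin": 0,"claw": 55},{"x": 0,"y": 0,"z": -0.24,"spin": 0,"claw": 55},{"x": 0,"y": 0,"z": 0.24,"spin": 0,"claw": 55},{"x": 0,"y": 0,"z": 0,"spin": 0,"claw": 55}]'

```text
time_s: 61.65
ee_pos: [0.379, 0.1723, 0.1263]
eef_rot: [3.141, 0.002, 3.123]
force: [0.6, -0.5, 0.0]
grip_width: 0.0638
grip_force: 3.0
```

send_rows --force 3 --targets '[{"x": 0,"y": 0,"z": -0.24,"spin": 0,"claw": 55},{"x": 0,"y": 0,"z": 0.24,"spin": 0,"claw": 55},{"x": 0,"y": 0,"z": -0.24,"spin": 0,"claw": 55},{"x": 0,"y": 0,"z": 0.24,"spin": 0,"claw": 55},{"x": 0,"y": 0,"z": -0.24,"spin": 0,"claw": 55},{"x": 0,"y": 0,"z": 0.24,"spin": 0,"claw": 55},{"x": 0,"y": 0,"z": -0.24,"spin": 0,"claw": 55},{"x": 0,"y": 0,"z": 0.24,"spin": 0,"claw": 55},{"x": 0,"y": 0,"z": -0.24,"spin": 0,"claw": 55},{"x": 0,"y": 0,"z": 0.24,"spin": 0,"claw": 55},{"x": 0,"y": 0,"z": -0.24,"spin": 0,"claw": 55},{"x": 0,"y": 0,"z": 0.24,"spin": 0,"claw": 55},{"x": 0,"y": 0,"z": -0.24,"spin": 0,"claw": 55},{"x": 0,"y": 0,"z": 0.24,"spin": 0,"claw": 55},{"x": 0,"y": 0,"z": -0.24,"spin": 0,"claw": 55},{"x": 0,"y": 0,"z": 0.24,"spin": 0,"claw": 55},{"x": 0,"y": 0,"z": -0.24,"spin": 0,"claw": 55},{"x": 0,"y": 0,"z": 0.24,"spin": 0,"claw": 55},{"x": 0,"y": 0,"z": 0,"spin": 0,"claw": 55}]'

```text
time_s: 63.55
ee_pos: [0.3792, 0.1724, 0.1268]
eef_rot: [3.14, 0.003, 3.123]
force: [0.2, -0.9, 0.5]
grip_width: 0.0638
grip_force: 3.0
```

```bash
python3 ang.py;  python3 asc.py
```

```text
[0.3792 0.1724 0.1268] 0.06379362413014762 2.999964617192745
349 centre x 376 z 171 w 47 h 94 angle 24.6
[0.3789 0.1723 0.1258] 0.06438168377821885 3.0000128969550133
x from 187
130 .......................................................
131 .......................................................
132 .......................................................
133 .......................................................
134 .......................................................
135 .......................................................
136 .......................................................
137 .......................................................
138 ................FG.....................................
139 ...............GFG........J............................
140 ..............JGFF........JK...........................
141 ............KKJHFF........KLK..........................
142 ..........JJJIHGFF........JLK..........................
143 ........GHHHHGFFFF.........LLK.........................
144 ........FGGFFFFFFF.........LLKJ........................
145 .........FFFFFFFFF
[... 1677 characters left out ...]
........................................
174 .......................................................
175 .......................................................
176 .......................................................
177 .......................................................
178 .......................................................
179 .......................................................
180 .......................................................
181 .......................................................
182 .......................................................
183 .......................................................
184 .......................................................
```

```bash
python3 - <<'E'
from face import *
m=camera_model("side"); P=yplane(m,[(195,143.5),(210.3,168.5),(225,160)],.140)[:,[0,2]]; print(P.round(4))
for i in (0,2):
    d=P[i]-P[1]; print(np.hypot(*d).round(4),np.degrees(np.arctan2(d[1],d[0])).round(1))
E
```

```text
[[0.3424 0.2021]
 [0.3752 0.117 ]
 [0.4174 0.1364]]
0.0912 111.0
0.0465 24.6
```

The foam is now about 25° off upright, with its weight on the correct side. I'll lower it to the bench and let it settle.

send_rows --force 3 --targets '[{"x": 0,"y": 0,"z": -0.2,"spin": 0,"claw": 55},{"x": 0,"y": 0,"z": -0.15,"spin": 0,"claw": 55},{"x": 0,"y": 0,"z": -0.1,"spin": 0,"claw": 55},{"x": 0,"y": 0,"z": -0.06,"spin": 0,"claw": 55},{"x": 0,"y": 0,"z": -0.03,"spin": 0,"claw": 55},{"x": 0,"y": 0,"z": -0.02,"spin": 0,"claw": 55},{"x": 0,"y": 0,"z": 0,"spin": 0,"claw": 55},{"x": 0,"y": 0,"z": 0,"spin": 0,"claw": 80},{"x": 0,"y": 0,"z": 0,"spin": 0,"claw": 80},{"x": 0,"y": 0,"z": 0,"spin": 0,"claw": 80},{"x": 0,"y": 0,"z": 0,"spin": 0,"claw": 80},{"x": 0,"y": 0,"z": 0.2,"spin": 0,"claw": 80},{"x": 0.05,"y": 0,"z": 0.2,"spin": 0,"claw": 80},{"x": 0.1,"y": 0,"z": 0.2,"spin": 0,"claw": 80},{"x": 0.1,"y": 0,"z": 0.2,"spin": 0,"claw": 80},{"x": 0.1,"y": 0,"z": 0.2,"spin": 0,"claw": 80},{"x": 0,"y": 0,"z": 0,"spin": 0,"claw": 80},{"x": 0,"y": 0,"z": 0,"spin": 0,"claw": 80}]'

```text
time_s: 65.45
ee_pos: [0.4479, 0.1719, 0.212]
eef_rot: [3.141, 0.0, 3.123]
force: [-0.2, -0.8, -0.9]
grip_width: 0.0804
grip_force: 0.0
```

```bash
python3 - <<'E'
from h import *
HS["foam"]=((100,110,25),(125,255,255))
o=get_obs(); print(o["ee_pos"],o["force"].round(1))
im,m=shot("wrist","fl"); mk,c,a=blob(im,"foam",proj(m,[.385,.172,.05])[0]); print(c.round(),a,np.argwhere(mk).min(0),np.argwhere(mk).max(0))
p=unproj(m,c,.03)[0][:2]
for n,s in dict(upright=(.054,.064,.064),flat=(.064,.064,.054)).items(): print(n,fit(m,mk,s,p,0.,[-.2,0,.2]))
ims,ms=shot("side","fs"); mk,c,a=blob(ims,"foam",proj(ms,[.385,.172,.03])[0]); print(c.round(),a)
for n,s in dict(upright=(.054,.064,.064),flat=(.064,.064,.054)).items(): print(n,fit(ms,mk,s,p,0.,[-.2,0,.2]))
E
```

```text
[0.44790684 0.17189676 0.21200748] [-0.2 -0.8 -0.9]
[282. 144.] 2697 [120 254] [168 310]
upright (array([ 0.39814995,  0.16826027, -0.00508333]), np.float64(0.8965809893307469))
flat (array([ 0.40296899,  0.16906193, -0.00203076]), np.float64(0.8082252150613454))
[218. 185.] 490
upright (array([ 0.39827129,  0.17440361, -0.1637556 ]), np.float64(0.7622899281497806))
flat (array([ 0.40337583,  0.17569801, -0.14909915]), np.float64(0.714750001432985))
```

It's standing upright at (.398, .170). I'll re-grip it and place it again.

send_rows --force 20 --targets '[{"x": -0.125,"y": -0.005,"z": 0,"spin": 0,"claw": 82},{"x": -0.125,"y": -0.005,"z": 0,"spin": 0,"claw": 82},{"x": 0,"y": 0,"z": -0.2,"spin": 0,"claw": 82},{"x": 0,"y": 0,"z": -0.2,"spin": 0,"claw": 82},{"x": 0,"y": 0,"z": -0.2,"spin": 0,"claw": 82},{"x": 0,"y": 0,"z": -0.2,"spin": 0,"claw": 82},{"x": 0,"y": 0,"z": -0.18,"spin": 0,"claw": 82},{"x": 0,"y": 0,"z": 0,"spin": 0,"claw": 55},{"x": 0,"y": 0,"z": 0,"spin": 0,"claw": 55},{"x": 0,"y": 0,"z": 0,"spin": 0,"claw": 55},{"x": 0,"y": 0,"z": 0,"spin": 0,"claw": 55},{"x": 0,"y": 0,"z": 0,"spin": 0,"claw": 55},{"x": 0,"y": 0,"z": 0,"spin": 0,"claw": 55}]'

```text
time_s: 66.85
ee_pos: [0.3988, 0.1703, 0.0175]
eef_rot: [3.141, 0.002, 3.123]
force: [-1.3, 1.1, 9.0]
grip_width: 0.0639
grip_force: 20.0
```

send_rows --targets '[{"x": 0,"y": 0,"z": 0.1,"spin": 0,"claw": 55},{"x": 0,"y": 0,"z": 0.2,"spin": 0,"claw": 55},{"x": 0,"y": 0,"z": 0.2,"spin": 0,"claw": 55},{"x": 0.139,"y": 0.002,"z": 0,"spin": 0,"claw": 55},{"x": 0.139,"y": 0.002,"z": 0,"spin": 0,"claw": 55},{"x": 0.139,"y": 0.002,"z": 0,"spin": 0,"claw": 55},{"x": 0.139,"y": 0.002,"z": 0,"spin": 0,"claw": 55},{"x": 0,"y": 0,"z": 0,"spin": 0,"claw": 55},{"x": 0,"y": 0,"z": 0,"spin": 0,"claw": 55}]'

```text
time_s: 67.75
ee_pos: [0.5088, 0.1714, 0.1162]
eef_rot: [-3.142, -0.0, 3.123]
force: [-0.0, -0.7, -0.7]
grip_width: 0.064
grip_force: 20.0
```

```bash
python3 - <<'E'
from h import *
HS["foam"]=((100,110,25),(125,255,255))
o=get_obs();print(o["ee_pos"].round(4),o["eef_rot"].round(3),o["grip_width"])
im,m=shot("wrist","held2"); zb=o["ee_pos"][2]-.0165
mk,c,a=blob(im,"foam",proj(m,[.51,.172,zb+.064])[0]); print(c,a,fit(m,mk,SZ["foam"],(.51,.172),zb,[0.]))
E
```

```text
[0.5088 0.1714 0.1162] [-3.142 -0.     3.123] 0.06402063256442513
[283.01354479 245.02854694] 11665 (array([ 0.50734701,  0.16971542, -0.03222833]), np.float64(0.9014027481584139))
```

send_rows --targets '[{"x": 0.013,"y": 0.002,"z": -0.15,"spin": 0,"claw": 55},{"x": 0,"y": 0,"z": -0.1,"spin": 0,"claw": 55},{"x": 0,"y": 0,"z": -0.06,"spin": 0,"claw": 55},{"x": 0,"y": 0,"z": -0.05,"spin": 0,"claw": 55},{"x": 0,"y": 0,"z": -0.04,"spin": 0,"claw": 55},{"x": 0,"y": 0,"z": -0.03,"spin": 0,"claw": 55},{"x": 0,"y": 0,"z": -0.02,"spin": 0,"claw": 55},{"x": 0,"y": 0,"z": 0,"spin": 0,"claw": 55}]'

```text
time_s: 68.6
ee_pos: [0.5107, 0.1722, 0.0265]
eef_rot: [3.141, -0.0, 3.124]
force: [-1.7, 1.3, -1.3]
grip_width: 0.0641
grip_force: 20.0
```

send_rows --targets '[{"x": 0,"y": 0,"z": -0.005,"spin": 0,"claw": 55},{"x": 0,"y": 0,"z": 0,"spin": 0,"claw": 76},{"x": 0,"y": 0,"z": 0,"spin": 0,"claw": 76},{"x": 0,"y": 0,"z": 0,"spin": 0,"claw": 76},{"x": 0,"y": 0,"z": 0,"spin": 0,"claw": 76},{"x": 0,"y": 0,"z": 0.2,"spin": 0,"claw": 76},{"x": 0,"y": 0,"z": 0.2,"spin": 0,"claw": 76},{"x": 0,"y": 0,"z": 0.2,"spin": 0,"claw": 76},{"x": 0.1,"y": -0.18,"z": 0.15,"spin": 0,"claw": 94},{"x": 0.1,"y": -0.18,"z": 0.15,"spin": 0,"claw": 94},{"x": 0.1,"y": -0.18,"z": 0.15,"spin": 0,"claw": 94},{"x": 0.1,"y": -0.18,"z": 0.15,"spin": 0,"claw": 94},{"x": 0,"y": 0,"z": 0,"spin": 0,"claw": 94},{"x": 0,"y": 0,"z": 0,"spin": 0,"claw": 94}]'

```text
time_s: 70.0
ee_pos: [0.5903, 0.0302, 0.2626]
eef_rot: [3.141, -0.0, 3.122]
force: [1.4, 1.4, -0.8]
grip_width: 0.0943
grip_force: 0.0
```

```bash
cat > final.py <<'E'
from h import *
HS["foam"]=((100,110,25),(125,255,255)); HS["pine"]=((18,130,50),(32,255,255))
o=get_obs(); print(o["time_s"],o["ee_pos"].round(4))
im,m=shot("wrist","fin"); t=-.018; ex=np.array([np.cos(t),np.sin(t)]); ey=np.array([-np.sin(t),np.cos(t)])
C=dict(left=np.array([.6315,.2095]),middle=np.array([.6291,.0795]),right=np.array([.6268,-.0505]))
def rep(n,k,bay,xt,yt,y0):
    p=C[bay]+xt*ex+yt*ey; uv=proj(m,[*p,.05])[0]; mk,c,a=blob(im,k,uv)
    q,s=fit(m,mk,SZ[k],p,.008,[y0]); d=q[:2]-C[bay]; print(n,"tray x %.4f y %.4f yaw %.3f (want %.3f %.3f) IoU %.2f area %d"%(d@ex,d@ey,(q[2]-t-y0+1.57)%3.14-1.57,xt,yt,s,a))
rep("case near foam","foam","left",-.121,-.040,0)
rep("tin right foam","foam","right",-.050,-.077,1.57)
rep("tin near pine","pine","right",-.127,-.040,0)
rep("carton right pine","pine","middle",-.055,-.083,1.57)
a=rect(im,m,.07,.45,.65,-.19,.23,1900); b=cv2.imread("pics/end_r.png")
h=cv2.cvtColor(a,cv2.COLOR_BGR2HSV)
L=lambda p:"B" if 100<=p[0]<=125 and p[1]>110 else "Y" if 18<=p[0]<=32 and p[1]>150 and p[2]>70 else "#" if p[2]<75 else "o" if p[1]>140 and p[2]<150 else "+" if p[1]>90 else "-"
for v in range(4,370,10): print("".join(L(h[v,u].astype(int)) for u in range(40,798,7)))
E
python3 final.py
```

```text
70.0 [0.5903 0.0302 0.2626]
case near foam tray x -0.1335 y -0.0393 yaw -0.393 (want -0.121 -0.040) IoU 0.79 area 3962
tin right foam tray x -0.0509 y -0.0797 yaw 0.078 (want -0.050 -0.077) IoU 0.77 area 2346
tin near pine tray x -0.1275 y -0.0433 yaw -0.041 (want -0.127 -0.040) IoU 0.86 area 2677
carton right pine tray x -0.0546 y -0.0853 yaw -0.006 (want -0.055 -0.083) IoU 0.95 area 1926
-------------------------------------------------------------------------------------------------------------
------------------------------------------#------------------------------------------------------------------
----------------------------------------------------------------------------------#BBBBBBBBBBBBBBB+----------
-----+++++++++++++++++++++++++++++-----------------------------#------------------BBBBBBBBBBBBBBBBBB---------
-----+++++++++++o#oooooooo############oooooo#oo#o#o###o#####o++######++++++++++++#BBBBBBBBBBBBBBBBBBB+-------
-----+++##o+++YYYYYYYYYYYYYYYY#####Yo###############################o++++++++++++#BBBBBBBBBBBBBBBBBBBB-------
-----+++##+++YYYYYYYYYYYYYYYYYYYYYoYo####oooooo
[... 2662 characters left out ...]
+++o#o+++++++o#oooooooooooooooooo-------
-----++ooo##########-------------#YY++++############+++++++++++++++YY+++##o+++++++oYYYY+ooooooooooo+++-------
-----++YYYYYYYYYYYYY-------------Y+++++YYYYYYYYYYYYY++++++++++++++++++++YYYYYYYYYYoYYYY+oooooooooooYYYY------
--------------------------------++++++++++++++++++++++++++YYY+++++++++++YYYYYYYYYYYYYYY+oooooooooooYYYY------
-------------------------------------------------------------------------------------------------------------
-------------------------------------------------------------------------------------------------------------
-------------------------------------------------------------------------------------------------------------
```

The foam tipped again in the same way, so something in the release or raise lifts it. I'll recover it the same way, then release in smaller steps and check before rising.

send_rows --force 5 --targets '[{"x": -0.14,"y": 0.18,"z": 0,"spin": 0,"claw": 84},{"x": -0.14,"y": 0.18,"z": 0,"spin": 0,"claw": 84},{"x": -0.14,"y": 0.18,"z": 0,"spin": 0,"claw": 84},{"x": -0.14,"y": 0.17,"z": 0,"spin": 0,"claw": 80},{"x": 0,"y": 0,"z": -0.2,"spin": 0,"claw": 80},{"x": 0,"y": 0,"z": -0.2,"spin": 0,"claw": 80},{"x": 0,"y": 0,"z": -0.2,"spin": 0,"claw": 80},{"x": 0,"y": 0,"z": -0.2,"spin": 0,"claw": 80},{"x": 0,"y": 0,"z": -0.2,"spin": 0,"claw": 80},{"x": 0,"y": 0,"z": -0.14,"spin": 0,"claw": 80},{"x": 0,"y": 0,"z": -0.1,"spin": 0,"claw": 80},{"x": 0,"y": 0,"z": 0,"spin": 0,"claw": 55},{"x": 0,"y": 0,"z": 0,"spin": 0,"claw": 55},{"x": 0,"y": 0,"z": 0,"spin": 0,"claw": 55},{"x": 0,"y": 0,"z": 0,"spin": 0,"claw": 55},{"x": 0,"y": 0,"z": 0,"spin": 0,"claw": 55}]'

```text
time_s: 71.65
ee_pos: [0.4783, 0.1729, 0.0157]
eef_rot: [3.141, 0.001, 3.123]
force: [-4.2, 2.3, 3.3]
grip_width: 0.0641
grip_force: 5.0
```

```bash
python3 - <<'E'
from h import *
import numpy as np
# was the block held upright in the second carry? blue silhouette in held.png / held2.png against both attitudes
HS["foam"]=((100,110,25),(125,255,255))
print(get_obs()["ee_pos"])
im=cv2.imread("pics/held2.png"); h=cv2.cvtColor(im,cv2.COLOR_BGR2HSV)
for n in ("held","held2"):
    im=cv2.imread(f"pics/{n}.png"); mk,c,a=blob(im,"foam",(283,246)); q=np.argwhere(mk); print(n,"rows",q[:,0].min(),q[:,0].max(),"cols",q[:,1].min(),q[:,1].max(),a)
h=cv2.cvtColor(im,cv2.COLOR_BGR2HSV)
for y in range(170,330,7): print("%3d "%y+"".join(chr(65+int(h[y,x,2])//12) if 100<=h[y,x,0]<=125 and h[y,x,1]>90 else ("#" if h[y,x,2]<70 else ".") for x in range(190,380,4)))
E
```

```text
[0.47825266 0.17294672 0.01570673]
held rows 192 303 cols 226 340 11947
held2 rows 190 298 cols 227 339 11665
170 ................................................
177 ......#...........................#.............
184 ................................................
191 ..............FFFFFFFFFFFFFFGFGGGF#.............
198 ............GFFFFFFFFFFFFFFFFFFFFFF.............
205 ...........FFGFFFFFFFFFFFFFFGFFFFFFF............
212 ..........GGGGGGGGGGGGGGGGGGGGGGGGIGG#..........
219 ..........HHHHHHHHHHHHHHHHHHHHHHHUUHHH..........
226 ..........HHHHHHHHHHHHHHHHHHHHHQUUUHHG..........
233 ..........HHHHHHHHHHHHHHHHHHHHRUUUUHHG..........
240 .........#HHHHHHHHHHHHHHHHHHHHHHHHHHHG..........
247 ........##HHHHHHHHHHHHHHHHHHHHHHHHHHHG#.........
254 ........##HHHHHHHHHHHHHHHHHHHHHHHHHHHF##........
261 .......###HHHHHHHHHHHHHHHHHHHHHHHHHHHE###.......
268 ......####QTTTTTTTTTTTTTTTTTTTTTTTTHHE####......
275 .....####.PTTTTTTTTTTTTTTTTTTTTTTTTJH.#####.....
282 ....#####.PTTTTTTTTTTTTTTTTTTTTTTTTTS..####.....
289 ...#####..NTTTTTTTTTTTTTTTTTTTTTTTTTS...####....
296 ..#####....SSSSSSSTTTTTTTTTTTTTTTTTTR...#####...
303 ..#####..................................#####..
310 ..####....................................####..
317 #######..###.######################.......######
324 ################################################
```

send_rows --force 4 --targets '[{"x": 0,"y": 0,"z": 0.05,"spin": 0,"claw": 55},{"x": 0,"y": 0,"z": 0.1,"spin": 0,"claw": 55},{"x": 0,"y": 0,"z": 0.1,"spin": 0,"claw": 55},{"x": 0,"y": 0,"z": 0.15,"spin": 0,"claw": 55},{"x": 0,"y": 0,"z": 0.15,"spin": 0,"claw": 55},{"x": -0.1,"y": 0,"z": 0,"spin": 0,"claw": 55},{"x": -0.15,"y": 0,"z": 0,"spin": 0,"claw": 55},{"x": -0.15,"y": 0,"z": 0,"spin": 0,"claw": 55},{"x": -0.1,"y": 0,"z": 0,"spin": 0,"claw": 55},{"x": 0,"y": 0,"z": 0,"spin": 0,"claw": 55}]'

```text
time_s: 72.65
ee_pos: [0.3772, 0.1727, 0.1261]
eef_rot: [3.141, 0.002, 3.124]
force: [-0.4, -0.6, -0.6]
grip_width: 0.0641
grip_force: 4.0
```

send_rows --force 3 --targets '[{"x": 0,"y": 0,"z": -0.24,"spin": 0,"claw": 55},{"x": 0,"y": 0,"z": 0.24,"spin": 0,"claw": 55},{"x": 0,"y": 0,"z": -0.24,"spin": 0,"claw": 55},{"x": 0,"y": 0,"z": 0.24,"spin": 0,"claw": 55},{"x": 0,"y": 0,"z": -0.24,"spin": 0,"claw": 55},{"x": 0,"y": 0,"z": 0.24,"spin": 0,"claw": 55},{"x": 0,"y": 0,"z": -0.24,"spin": 0,"claw": 55},{"x": 0,"y": 0,"z": 0.24,"spin": 0,"claw": 55},{"x": 0,"y": 0,"z": -0.24,"spin": 0,"claw": 55},{"x": 0,"y": 0,"z": 0.24,"spin": 0,"claw": 55},{"x": 0,"y": 0,"z": -0.24,"spin": 0,"claw": 55},{"x": 0,"y": 0,"z": 0.24,"spin": 0,"claw": 55},{"x": 0,"y": 0,"z": -0.24,"spin": 0,"claw": 55},{"x": 0,"y": 0,"z": 0.24,"spin": 0,"claw": 55},{"x": 0,"y": 0,"z": -0.24,"spin": 0,"claw": 55},{"x": 0,"y": 0,"z": 0.24,"spin": 0,"claw": 55},{"x": 0,"y": 0,"z": -0.24,"spin": 0,"claw": 55},{"x": 0,"y": 0,"z": 0.24,"spin": 0,"claw": 55}]'

```text
time_s: 74.45
ee_pos: [0.3749, 0.171, 0.1145]
eef_rot: [-3.135, -0.017, 3.122]
force: [-0.5, 0.7, 0.4]
grip_width: 0.0641
grip_force: 3.0
```

send_rows --force 3 --targets '[{"x": 0,"y": 0,"z": -0.24,"spin": 0,"claw": 55},{"x": 0,"y": 0,"z": 0.24,"spin": 0,"claw": 55},{"x": 0,"y": 0,"z": -0.24,"spin": 0,"claw": 55},{"x": 0,"y": 0,"z": 0.24,"spin": 0,"claw": 55},{"x": 0,"y": 0,"z": -0.24,"spin": 0,"claw": 55},{"x": 0,"y": 0,"z": 0.24,"spin": 0,"claw": 55},{"x": 0,"y": 0,"z": -0.24,"spin": 0,"claw": 55},{"x": 0,"y": 0,"z": 0.24,"spin": 0,"claw": 55},{"x": 0,"y": 0,"z": -0.24,"spin": 0,"claw": 55},{"x": 0,"y": 0,"z": 0.24,"spin": 0,"claw": 55},{"x": 0,"y": 0,"z": -0.24,"spin": 0,"claw": 55},{"x": 0,"y": 0,"z": 0.24,"spin": 0,"claw": 55},{"x": 0,"y": 0,"z": -0.24,"spin": 0,"claw": 55},{"x": 0,"y": 0,"z": 0.24,"spin": 0,"claw": 55},{"x": 0,"y": 0,"z": -0.24,"spin": 0,"claw": 55},{"x": 0,"y": 0,"z": 0.24,"spin": 0,"claw": 55},{"x": 0,"y": 0,"z": -0.24,"spin": 0,"claw": 55},{"x": 0,"y": 0,"z": 0.24,"spin": 0,"claw": 55}]'

```text
time_s: 76.25
ee_pos: [0.3749, 0.171, 0.1145]
eef_rot: [-3.135, -0.017, 3.122]
force: [0.8, 0.4, 0.2]
grip_width: 0.0639
grip_force: 3.0
```

send_rows --force 3 --targets '[{"x": 0,"y": 0,"z": -0.24,"spin": 0,"claw": 55},{"x": 0,"y": 0,"z": 0.24,"spin": 0,"claw": 55},{"x": 0,"y": 0,"z": -0.24,"spin": 0,"claw": 55},{"x": 0,"y": 0,"z": 0.24,"spin": 0,"claw": 55},{"x": 0,"y": 0,"z": -0.24,"spin": 0,"claw": 55},{"x": 0,"y": 0,"z": 0.24,"spin": 0,"claw": 55},{"x": 0,"y": 0,"z": -0.24,"spin": 0,"claw": 55},{"x": 0,"y": 0,"z": 0.24,"spin": 0,"claw": 55},{"x": 0,"y": 0,"z": -0.24,"spin": 0,"claw": 55},{"x": 0,"y": 0,"z": 0.24,"spin": 0,"claw": 55},{"x": 0,"y": 0,"z": -0.24,"spin": 0,"claw": 55},{"x": 0,"y": 0,"z": 0.24,"spin": 0,"claw": 55},{"x": 0,"y": 0,"z": -0.24,"spin": 0,"claw": 55},{"x": 0,"y": 0,"z": 0.24,"spin": 0,"claw": 55},{"x": 0,"y": 0,"z": -0.24,"spin": 0,"claw": 55},{"x": 0,"y": 0,"z": 0.24,"spin": 0,"claw": 55},{"x": 0,"y": 0,"z": -0.24,"spin": 0,"claw": 55},{"x": 0,"y": 0,"z": 0.24,"spin": 0,"claw": 55}]'

```text
time_s: 78.05
ee_pos: [0.3749, 0.1709, 0.1145]
eef_rot: [-3.135, -0.017, 3.122]
force: [0.3, 0.2, 0.4]
grip_width: 0.0638
grip_force: 3.0
```

```bash
python3 asc.py
```

```text
[0.3749 0.1709 0.1145] 0.06380379050115687 2.9999807104468346
x from 186
134 .......................................................
135 .......................................................
136 .......................................................
137 .......................................................
138 .......................................................
139 .......................................................
140 .......................................................
141 .......................................................
142 .......................................................
143 .................D.....................................
144 .................E.........L...........................
145 A................E.........K...........................
146 .A..............GFF........KL..........................
147 ................GFF........KLM.........................
148 ...............IHGF........KLM.........................
149 .............HHHHGF........KLL.........................
150 ............GGGGFFF........JLLK........................
151 ...
[... 1572 characters left out ...]
........................................
178 .......................................................
179 .......................................................
180 .......................................................
181 .......................................................
182 .......................................................
183 .......................................................
184 .......................................................
185 .......................................................
186 .......................................................
187 .......................................................
188 .......................................................
```

send_rows --force 3 --targets '[{"x": 0,"y": 0,"z": 0,"spin": 0,"claw": 55},{"x": 0,"y": 0,"z": -0.2,"spin": 0,"claw": 55},{"x": 0,"y": 0,"z": -0.15,"spin": 0,"claw": 55},{"x": 0,"y": 0,"z": -0.1,"spin": 0,"claw": 55},{"x": 0,"y": 0,"z": -0.06,"spin": 0,"claw": 55},{"x": 0,"y": 0,"z": -0.03,"spin": 0,"claw": 55},{"x": 0,"y": 0,"z": -0.02,"spin": 0,"claw": 55},{"x": 0,"y": 0,"z": 0,"spin": 0,"claw": 80},{"x": 0,"y": 0,"z": 0,"spin": 0,"claw": 80},{"x": 0,"y": 0,"z": 0,"spin": 0,"claw": 80},{"x": 0,"y": 0,"z": 0,"spin": 0,"claw": 80},{"x": 0,"y": 0,"z": 0.2,"spin": 0,"claw": 80},{"x": 0.05,"y": 0,"z": 0.2,"spin": 0,"claw": 80},{"x": 0.1,"y": 0,"z": 0.2,"spin": 0,"claw": 80},{"x": 0.1,"y": 0,"z": 0.2,"spin": 0,"claw": 80},{"x": 0.1,"y": 0,"z": 0.2,"spin": 0,"claw": 80},{"x": 0,"y": 0,"z": 0,"spin": 0,"claw": 80},{"x": 0,"y": 0,"z": 0,"spin": 0,"claw": 80}]'

```text
time_s: 79.9
ee_pos: [0.4482, 0.1726, 0.2129]
eef_rot: [3.141, 0.0, 3.123]
force: [-0.2, -1.0, -0.8]
grip_width: 0.0799
grip_force: 0.0
```

```bash
python3 - <<'E'
from h import *
HS["foam"]=((100,110,25),(125,255,255))
o=get_obs(); print(o["ee_pos"])
im,m=shot("wrist","fl2"); mk,c,a=blob(im,"foam",proj(m,[.385,.172,.05])[0]); print(c.round(),a,np.argwhere(mk).min(0),np.argwhere(mk).max(0))
p=unproj(m,c,.03)[0][:2]
for n,s in dict(upright=(.054,.064,.064),flat=(.064,.064,.054)).items(): print(n,fit(m,mk,s,p,0.,[-.2,0,.2]))
# near part of the left bay: walls and anything lying in it
a=rect(im,m,.008,.46,.56,.09,.225,2000); cv2.imwrite("pics/bayfloor.png",a); h=cv2.cvtColor(a,cv2.COLOR_BGR2HSV)
L=lambda p:"B" if 100<=p[0]<=125 and p[1]>110 else "Y" if 18<=p[0]<=32 and p[1]>150 and p[2]>70 else "#" if p[2]<75 else "o" if p[1]>140 and p[2]<150 else "+" if p[1]>90 else "-"
for v in range(0,200,8): print("%.3f "%(.46+v/2000)+"".join(L(h[v,u].astype(int)) for u in range(0,270,3)))
# near wall inner edge of the rim
E
```

```text
[0.44822409 0.17257989 0.21286791]
[282. 143.] 2649 [120 254] [167 310]
upright (array([ 0.3988322 ,  0.17102355, -0.00389143]), np.float64(0.8847811393121371))
flat (array([ 0.40411406,  0.16967819, -0.02495835]), np.float64(0.7965526878398346))
0.460 ------------------------------------------------------------------------------------------
0.464 ###+++------------------------------------------------------------------------------------
0.468 ######################################################################################+---
0.472 oooooooooooooooooooooooooooooooooooooooooooooooooooooooo#o##############################--
0.476 ++++++++++++++++++++++++++++++++++++++++++++++++++++++++++++++++++++++++++++++++++++++++++
0.480 ++++++++++++++++++++++++++++++++++++++++++++++++++++++++++++++++++++++++++++++++++++++++++
0.484 ++++++ooo+++++++++++++++++++++++++++++++++++++++++++++++++++++++++++++++++++++++++++++++++
0.488 ++++++##oY+++++++++++++++++++++++++++++++++++++++++++++++++++++++++++++++++++++o#oYYYYYY++
0.492 +++++o##o++++++++++++++++++++++++++++++++++++++++++++++++++++++++++++++
[... 871 characters left out ...]
oooooooo++o#oYYYYYY++
0.532 +++++o#o+++++++++++++++++++++++ooooooooooooooooooooooooooooooooooooooooooooooooo#oYYYYYY++
0.536 +++++o#o+++++++++++++++++++++++ooooooooooooooooooooooooooooooooooooooooooooooooo#oYYYYY++o
0.540 +++++o#o++oooooooooooooooo+++++oo################################################oYYYYY++o
0.544 +++++o##ooooooooooooooooooo++++o#################################################oYYYYY++o
0.548 +++++o#ooooooooooooooooooooo++oo#################################################oYYYYY++o
0.552 +++++o#oooooooooooooooooooooo+oo#################################################oYYYYY++o
0.556 +++++o#oooo#################o+oo#################################################oYYYYY++o
```

It's upright again at (.399, .171), and the gap measures x .479–.540, so the foam should fit. I'll regrip, carry and lower it, then check at each stage.

send_rows --force 20 --targets '[{"x": -0.124,"y": -0.004,"z": 0,"spin": 0,"claw": 82},{"x": -0.123,"y": -0.004,"z": 0,"spin": 0,"claw": 82},{"x": 0,"y": 0,"z": -0.2,"spin": 0,"claw": 82},{"x": 0,"y": 0,"z": -0.2,"spin": 0,"claw": 82},{"x": 0,"y": 0,"z": -0.2,"spin": 0,"claw": 82},{"x": 0,"y": 0,"z": -0.2,"spin": 0,"claw": 82},{"x": 0,"y": 0,"z": -0.15,"spin": 0,"claw": 82},{"x": 0,"y": 0,"z": 0,"spin": 0,"claw": 55},{"x": 0,"y": 0,"z": 0,"spin": 0,"claw": 55},{"x": 0,"y": 0,"z": 0,"spin": 0,"claw": 55},{"x": 0,"y": 0,"z": 0,"spin": 0,"claw": 55},{"x": 0,"y": 0,"z": 0,"spin": 0,"claw": 55}]'

```text
time_s: 81.15
ee_pos: [0.3995, 0.1713, 0.0241]
eef_rot: [3.141, 0.002, 3.123]
force: [-0.3, 0.3, 4.8]
grip_width: 0.0634
grip_force: 20.0
```

send_rows --targets '[{"x": 0,"y": 0,"z": 0.1,"spin": 0,"claw": 55},{"x": 0,"y": 0,"z": 0.2,"spin": 0,"claw": 55},{"x": 0,"y": 0,"z": 0.2,"spin": 0,"claw": 55},{"x": 0.139,"y": 0,"z": 0,"spin": 0,"claw": 55},{"x": 0.139,"y": 0,"z": 0,"spin": 0,"claw": 55},{"x": 0.139,"y": 0,"z": 0,"spin": 0,"claw": 55},{"x": 0.139,"y": 0,"z": 0,"spin": 0,"claw": 55},{"x": 0,"y": 0,"z": 0,"spin": 0,"claw": 55},{"x": 0,"y": 0,"z": 0,"spin": 0,"claw": 55},{"x": 0,"y": 0,"z": -0.2,"spin": 0,"claw": 55},{"x": 0,"y": 0,"z": -0.1,"spin": 0,"claw": 55},{"x": 0,"y": 0,"z": -0.05,"spin": 0,"claw": 55},{"x": 0,"y": 0,"z": 0,"spin": 0,"claw": 55}]'

```text
time_s: 82.45
ee_pos: [0.5091, 0.171, 0.0526]
eef_rot: [-3.141, -0.001, 3.123]
force: [-0.8, -0.6, -0.7]
grip_width: 0.0635
grip_force: 20.0
```

```bash
cat > fo.py <<'E'
from h import *
HS["foam"]=((100,110,25),(125,255,255))
o=get_obs(); e=o["ee_pos"]; print(o["time_s"],e.round(4),o["force"].round(1),o["grip_width"],o["qpos"].round(2))
im,m=shot("side","fo%d"%int(o["time_s"]*10)); h=cv2.cvtColor(im,cv2.COLOR_BGR2HSV); u,v=proj(m,[.51,.14,.04])[0].astype(int)
print("x from",u-22, "expected -y face corners at floor:",proj(m,[[.483,.14,.008],[.537,.14,.008],[.537,.14,.072],[.483,.14,.072]]).round().tolist())
for y in range(v-30,v+18): print("%3d "%y+"".join(chr(65+int(h[y,x,2])//12) if 100<=h[y,x,0]<=125 and h[y,x,1]>90 else "." for x in range(u-22,u+28)))
E
python3 fo.py
```

```text
82.45 [0.5091 0.171  0.0526] [-0.8 -0.6 -0.7] 0.06347420438141413 [ 0.26  0.4   1.68 -0.    1.07 -1.3 ]
x from 235 expected -y face corners at floor: [[249.0, 192.0], [266.0, 189.0], [266.0, 172.0], [249.0, 175.0]]
152 ..................................................
153 ..................................................
154 ..................................................
155 ...............CDD................................
156 ...............FGGG...............................
157 ..............GIJHG...............................
158 ..........LLKHGIKIG...............................
159 ........HJKKJHFHJJH...............................
160 ........GHHHHGFGIJI...............................
161 .........FFFFFFFHJJ...............................
162 .........FFFFFFFGIJ........K......................
163 .........FFFFFFFFGH........LK.....................
164 .........FFFFFFFFFF........MMJ....................
165 .........FFFFFFFFFF........LMK....................
166 .........FFFFFFFFFF........KLJ....................
167 .........FFFFFFFFFF........HHG....................
168 .
[... 1054 characters left out ...]
........................................
188 ..................................................
189 ..................................................
190 ..................................................
191 ..................................................
192 ..................................................
193 ..................................................
194 ..................................................
195 ..................................................
196 ..................................................
197 ..................................................
198 ..................................................
199 ..................................................
```

The foam is upright and entering the gap cleanly. I'll lower it the rest of the way, open slightly, and look before rising.

send_rows --targets '[{"x": 0.002,"y": 0,"z": -0.05,"spin": 0,"claw": 55},{"x": 0,"y": 0,"z": -0.03,"spin": 0,"claw": 55},{"x": 0,"y": 0,"z": -0.025,"spin": 0,"claw": 55},{"x": 0,"y": 0,"z": 0,"spin": 0,"claw": 55}]'

```text
time_s: 82.9
ee_pos: [0.5105, 0.1711, 0.0317]
eef_rot: [3.142, 0.0, 3.123]
force: [-0.8, -0.2, -0.3]
grip_width: 0.064
grip_force: 20.0
```

send_rows --targets '[{"x": 0,"y": 0,"z": 0,"spin": 0,"claw": 72},{"x": 0,"y": 0,"z": 0,"spin": 0,"claw": 72},{"x": 0,"y": 0,"z": 0,"spin": 0,"claw": 72},{"x": 0,"y": 0,"z": 0,"spin": 0,"claw": 72}]'

```text
time_s: 83.3
ee_pos: [0.5105, 0.1711, 0.0321]
eef_rot: [3.142, 0.0, 3.123]
force: [0.3, -0.5, 0.0]
grip_width: 0.0723
grip_force: 0.0
```

```bash
python3 fo.py
```

```text
83.3 [0.5105 0.1711 0.0321] [ 0.3 -0.5  0. ] 0.07234054374568324 [ 0.26  0.43  1.69  0.    1.02 -1.3 ]
x from 235 expected -y face corners at floor: [[249.0, 192.0], [266.0, 189.0], [266.0, 172.0], [249.0, 175.0]]
152 ..................................................
153 ..................................................
154 ..................................................
155 ..................................................
156 ..................................................
157 ..................................................
158 ..................................................
159 ..................................................
160 ..................................................
161 ..................................................
162 ................HHIJ..............................
163 ...............HIHHII.............................
164 ..........MMLJGGIHGH..............................
165 ..........KKKJHGHIHG..............................
166 ..........HHIHGFGIHG..............................
167 ..........FFFFFFGHIH........KH....................
168 ..
[... 1053 characters left out ...]
....FFFFFFFFF...........................
188 ..............FFFFFF..............................
189 ..............EFFFF...............................
190 ...............FFFF...............................
191 ................F.................................
192 ..................................................
193 ..................................................
194 ..................................................
195 ..................................................
196 ..................................................
197 ..................................................
198 ..................................................
199 ..................................................
```

It's standing correctly on the floor and the fingers are free. I'll rise slowly and straight, then look.

send_rows --targets '[{"x": 0,"y": 0,"z": 0.03,"spin": 0,"claw": 76},{"x": 0,"y": 0,"z": 0.05,"spin": 0,"claw": 76},{"x": 0,"y": 0,"z": 0.05,"spin": 0,"claw": 76},{"x": 0,"y": 0,"z": 0.05,"spin": 0,"claw": 76},{"x": 0,"y": 0,"z": 0.05,"spin": 0,"claw": 76},{"x": 0,"y": 0,"z": 0.05,"spin": 0,"claw": 76},{"x": 0,"y": 0,"z": 0,"spin": 0,"claw": 76}]'

```text
time_s: 84.05
ee_pos: [0.5111, 0.1712, 0.0896]
eef_rot: [3.141, 0.002, 3.123]
force: [0.5, 0.5, -0.8]
grip_width: 0.0763
grip_force: 0.0
```

```bash
python3 fo.py
```

```text
84.05 [0.5111 0.1712 0.0896] [ 0.5  0.5 -0.8] 0.07626578629106226 [ 0.26  0.35  1.64 -0.    1.14 -1.3 ]
x from 235 expected -y face corners at floor: [[249.0, 192.0], [266.0, 189.0], [266.0, 172.0], [249.0, 175.0]]
152 ..................................................
153 ..................................................
154 ..................................................
155 ..................................................
156 ..................................................
157 ..................................................
158 ..................................................
159 ..................................................
160 ..................................................
161 ..................................................
162 ....................NNNNNM........................
163 ...............MNNNNNNNNNNK.......................
164 ...........HHGILNNNNNNNNNNMJ......................
165 ..........FHIGHKMNNNNNNNNNNL......................
166 ..........FGHHGILNNNNNNNNNNMJ.....................
167 ..........FFHIHHKMNNNNNNNNNNL.....................
168 .
[... 1054 characters left out ...]
....FFFFFFFFFFF.........................
188 ..............FFFFFFF.............................
189 ..............EFFFFF..............................
190 ...............FFFF...............................
191 ................F.................................
192 ..................................................
193 ..................................................
194 ..................................................
195 ..................................................
196 ..................................................
197 ..................................................
198 ..................................................
199 ..................................................
```

The foam stays upright and square. I'll move up to the overview pose and do the final check.

send_rows --targets '[{"x": 0,"y": 0,"z": 0.1,"spin": 0,"claw": 76},{"x": 0,"y": 0,"z": 0.15,"spin": 0,"claw": 76},{"x": 0,"y": 0,"z": 0.2,"spin": 0,"claw": 76},{"x": 0.1,"y": -0.18,"z": 0.1,"spin": 0,"claw": 76},{"x": 0.1,"y": -0.18,"z": 0.1,"spin": 0,"claw": 76},{"x": 0.1,"y": -0.18,"z": 0.1,"spin": 0,"claw": 76},{"x": 0.1,"y": -0.18,"z": 0.1,"spin": 0,"claw": 76},{"x": 0,"y": 0,"z": 0,"spin": 0,"claw": 76},{"x": 0,"y": 0,"z": 0,"spin": 0,"claw": 76}]'

```text
time_s: 85.0
ee_pos: [0.5904, 0.0266, 0.2571]
eef_rot: [3.141, -0.001, 3.122]
force: [-0.3, 0.4, 0.5]
grip_width: 0.0763
grip_force: 0.0
```

```bash
python3 final.py; python3 - <<'E'
from h import *
t,_=shot("top","endt2"); t0=cv2.imread("pics/top0.png"); d=cv2.absdiff(t,t0).max(2)>60
for n,(u,v) in dict(dye=(445,178),jar=(91,186),tape=(121,267),awl=(435,272),mug=(464,226)).items(): print(n,d[v-14:v+14,u-14:u+14].mean().round(3))
E
```

```text
85.0 [0.5904 0.0266 0.2571]
case near foam tray x -0.1199 y -0.0451 yaw 0.022 (want -0.121 -0.040) IoU 0.89 area 2879
tin right foam tray x -0.0510 y -0.0802 yaw 0.067 (want -0.050 -0.077) IoU 0.77 area 2415
tin near pine tray x -0.1276 y -0.0443 yaw -0.013 (want -0.127 -0.040) IoU 0.86 area 2720
carton right pine tray x -0.0541 y -0.0855 yaw -0.003 (want -0.055 -0.083) IoU 0.95 area 1953
-------------------------------------------------------------------------------------------------------------
------------------------------------------#------------------------------------------------------------------
-------------------------------------------------------------------------------------------------------------
-----++++++++++++++++++++oooo+++++---------------------------------------------------------------------------
-----+++++++++++o#ooooooo########o#ooooooooooooooooooo#####o++oooooo++++++++++++++++++++++++++++++++++-------
-----+++##o+++YYYYYYYYYYYYYYYY#####Yo#oo###########################oo+++++++++++++++++++++++++++++++++-------
-----+++##+++YYYYYYYYYYYYYYYYYYYYooYoo#o#ooooooo
[... 2702 characters left out ...]
-----++oooo#########-------------#YY++++###########o+++++++++++++++Y++++##o+++++++oYYYY+ooooooooooo+oo-------
----+++YYYYYYYYYYYYY-------------Y+++++YYYYYYYYYYYYY++++++++++++++++++++YYYYYYYYYY#YYYY+oooooooooooYYYY------
-------------------+------------+++++++++++++++++++Y+++++++YY+++++++++++YYYYYYYYYYYYYYYYoooooooooooYYYY------
-------------------------------------------------------------------------------------------------------------
-------------------------------------------------------------------------------------------------------------
-------------------------------------------------------------------------------------------------------------
dye 0.0
jar 0.0
tape 0.0
awl 0.0
mug 0.0
```

```bash
python3 -c "
from station import *
print(hand_in())"
```

```text
the job is handed in; nothing more can be done
None
```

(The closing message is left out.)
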